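# Assemble the test-sieve stack in its clamp holder

## Robot

A 6-joint arm with a two-finger parallel gripper is mounted at the origin on a cart in front of the work surface, level with it; the furniture and walls round the work are solid. World frame = base frame: x ahead of the robot, y to its left, z up, the work surface at z = 0. Lengths are in mm, angles in rad, forces in N, time in s.
With the tool pointing down it reaches from about 375 to 925 mm from the base axis. Payload 5.7 kg.
Tool frame: the origin (TCP) lies midway between the tips of the shut fingers; the grasp point (between the pads) lies 19 mm behind it (robot.pinch_z is the distance from the TCP to the grasp point, in mm); z points along the fingers, x is the direction in which the jaws open and shut, and the axes are right-handed (so a half turn about z gives the same grasp; the last joint's range is limited). The gripper opens to 88 mm and grips with 3 to 60 N. Pads are 20 mm wide; open, the fingers measure 115 mm over their backs; the gripper's body (75 mm by 178 mm) begins 61 mm behind the grasp point.
Start: joints at [-1.408, 0.359, 1.51, -0, 1.272, -0.115], TCP at [164.53, -576.968, 222.623] pointing down, gripper open.
Joint ranges: [-2.97, 2.97], [-1.01, 2.36], [0.21, 2.38], [-0.96, 4.11], [0.2, 2.71], [-2.98, 2.98]. Speed limits (rad/s): [2.39, 2.39, 3.14, 3.14, 3.14, 3.14].

## Interface

Orientations are given as a unit quaternion [x, y, z, w].
In Python, from plant import robot gives the robot as it stands.
- The arm moves only by the tool carry_out, never from a script. Its argument "rows" is a list of rows, each an object with "translation": the shift along the tool's x, y, z in units of 2.5 cm (1.0 is 2.5 cm), a list of three; "spin": the turn about the tool's z in units of 8 degrees (1.0 is 8 degrees); "hand": the opening, from -1 (shut) to 1 (fully open), so that 0 is half open. In form: [{"translation": [tx, ty, tz], "spin": spin, "hand": hand}, ...]. A call has exactly 5 rows; each row shifts and turns the commanded pose from where the row before left it, along the tool's axes as they then stand; what a row does not reach is not made up. A row lasts 1/10 s, in which the tool goes at most 50 mm and 8.59 degrees, less where a joint would pass 70% of its speed; a pose out of reach is approached as far as the arm can. A call with a number of a shift or a turn outside -1 to 1 is refused whole. A call with a gripper value outside its range is refused whole. The fingers move at their own pace and stop on an object; "force" is the grip in N (left out, the last holds). Time passes only in rows, so rows that do not move let the fingers close, or fill a call up. It gives the time, the measured TCP pose, the force and the opening at its end, in the units of the state.
- robot.get_obs(): the state, without advancing time (a new reading comes with each control period).
- robot.camera(name): name is "side" or "top"; returns a dict with "pixels" (400x640x3 uint8, blue, green, red), "fx", "fy", "cx", "cy" (pixels), "distortion" ([k1, k2, p1, p2, k3] as OpenCV has them; the pictures are not rectified), "rvec" (rotation vector, rad) and "tvec" (3), from world to camera coordinates, as OpenCV has them. Camera axes: x right, y down, z forward; pixel columns grow to the right and rows downward; lengths in mm; the calibration is good to about 2 mm. A picture is of the moment at which its call begins. There is no depth.
- robot.finish_job(): hands the job in, once; it reports no verdict.
The state is a dict: "clock": time; "joints": joint angles; "qd": joint speeds; "joint_efforts": joint torques, N m; "eef_pos": TCP position; "tool_rot": TCP orientation; "contact_force": force on the tool from outside, world axes, zero at the start; "moment": the same for the moment, N m; "width": finger opening in mm.
Only numpy, scipy, OpenCV 4.12 (cv2) and the standard library are available. Lean on these libraries where they do the work, as an engineer would, in place of code of your own. Each camera call takes 0.05 s, during which the arm holds its last target.

## Task

Build the small sieve stack in the square grey holder: press the receiver pan down into the holder's round pocket until it clicks past the sprung balls and is fully home, then set the fine-mesh sieve on the pan, the coarse-mesh sieve on the fine one, and the lid on top. Every part must be nested squarely in the one below, the finished stack standing upright and let go. Leave the white bottle and the two small vials where they stand.

Things in the scene. Friction and masses are not known exactly. Their poses are not given: they have to be found in the camera images.
- holder: Fixed square grey block 100x100x18 mm, round pocket (61 mm wide, 12 deep, chamfered mouth) in its middle. Origin: centre of its underside, z up; pocket floor, where the pan must stand, 6 mm above it. Four sprung balls in the pocket wall: a pan just dropped in rests on them 7 mm too high; a press of about 10 N snaps it down to the floor. Only screw heads (to 21 mm) rise above the block.
- pan_grip (a point): Receiver pan: steel cup, 58 mm diameter, 60 high, solid floor, no mesh; at its foot a 4 mm flange (edge chamfered) with a narrow neck above it. Mouth 50 mm wide, 10 deep. Stands upright. Point: on its axis, 40 mm above the underside, 20 below the rim, the height to grip. Round, z up, yaw is free.
- fine_grip (a point): Fine sieve: steel ring, 58 mm diameter, 40 high in all (the lower sieve), dense mesh of 2.6 mm pitch in its mouth. Under it a tapered spigot, 46 mm diameter, 6 high, drops into the 50 mm mouth of the part below till its shoulder rests on that rim; own mouth 50 mm wide, 10 deep to the mesh. Stands on its spigot. Point: on its axis, 27 mm above the spigot's underside, 13 below the rim, the height to grip.
- coarse_grip (a point): Coarse sieve: steel ring, 58 mm diameter, 54 high in all (the taller sieve), open mesh of thick bars, 10 mm pitch, in its mouth. Same 46 mm spigot, 6 high, and 50 mm mouth (10 deep) as the fine sieve. Stands on its spigot. Point: on its axis, 34 mm above the spigot's underside, 20 below the rim, the height to grip. Round, z up, yaw is free.
- lid_grip (a point): Lid: steel disc, 58 mm diameter, 8 thick, same 46 mm spigot, 6 high, under it, black upright round handle, 24 mm diameter, 34 high, on top; 48 high in all. Stands on its spigot. Point: on its axis in the handle, 36 mm above the spigot's underside, 12 below the handle's top, the height to grip. Round, z up, yaw is free.
- white_bottle_mid (a point): Bystander: white plastic screw-cap bottle, 37 mm in diameter, 74 mm high; the point is its centre.
- amber_vial_mid (a point): Bystander: small amber vial with blue cap, 16 mm in diameter, 34 mm high; the point is its centre.
- clear_vial_mid (a point): Bystander: clear vial with black cap, 23 mm in diameter, 48 mm high; the point is its centre.
Not all that is in view belongs to the job. What is shaped like the part that bears fine_grip but blue or green is not meant.

How it is judged (in metres and radians):
At the end, for the whole second after the job is handed in: Pan on the floor of the holder's pocket (height within 2 mm), fine sieve nested on the pan, coarse sieve on the fine one, lid on the coarse one (each within 3 mm in height), each centred within 4 mm and upright within 0.06 rad, all released and at rest (z of pan_grip in the frame of holder between 0.044 and 0.048 m and horizontal distance between pan_grip and holder below 0.004 m and z of fine_grip in the frame of pan_grip between 0.038 and 0.044 m and horizontal distance between fine_grip and pan_grip below 0.004 m and z of coarse_grip in the frame of fine_grip between 0.038 and 0.044 m and horizontal distance between coarse_grip and fine_grip below 0.004 m and z of lid_grip in the frame of coarse_grip between 0.047 and 0.053 m and horizontal distance between lid_grip and coarse_grip below 0.004 m and angle between each of pan_grip, fine_grip, coarse_grip, lid_grip's own z axis and vertical below 0.06 rad and linear speed of each of pan, fine, coarse, lid below 0.02 m/s); the robot touches nothing.
It fails at once if the white bottle or a vial is moved more than 25 mm (distance of any of white_bottle_mid, amber_vial_mid, clear_vial_mid from where it was at the start of the episode above 0.025 m).
It also fails if it takes over 120 s, if anything falls off the work surface, if the arm or the gripper's body presses on something with over 40 N, if the wrist force passes 120 N, or if a joint passes its speed limit or range.

## Working session

There is one attempt and no reset: what is moved stays moved. The work goes in short steps, Python scripts to look and compute and a tool call to move; the robot and the scene stay as the last step left them, time stands still between calls to the robot, and variables do not carry over. Pictures are saved under pics/ and viewed, and the job is handed in when it is done.

Besides the shell and the picture viewer there is one more tool, called in YAML: its name, and indented under it one key for each argument. carry_out: Moves the arm, as the interface text tells. Shifts and turns lie within -1 to 1; 1 stands for 2.5 cm of shift or 8 degrees of turn. Its arguments: {"type":"object","properties":{"rows":{"type":"array","items":{"type":"object","properties":{"translation":{"type":"array","items":{"type":"number","minimum":-1,"maximum":1}},"spin":{"type":"number","minimum":-1,"maximum":1},"hand":{"type":"number"}}}},"force":{"type":"number"}},"required":["rows"]}

```bash
mkdir -p pics; ls
python3 - <<'E'
from plant import robot
import cv2, json
print(robot.get_obs(), robot.pinch_z)
for n in ("side","top"):
    c=robot.camera(n); cv2.imwrite(f"pics/{n}0.png",c["pixels"])
    print(n,{k:v for k,v in c.items() if k!="pixels"})
E
```

```text
pics
{'clock': 0.0, 'joints': array([-1.40811449e+00,  3.59517493e-01,  1.51139640e+00,  2.64703763e-05,
        1.27248759e+00, -1.15120857e-01]), 'qd': array([-4.29886628e-05,  1.00150165e-03,  1.80792511e-03,  1.27868110e-03,
        3.41142888e-04,  1.14647128e-03]), 'joint_efforts': array([ 1.91022678e-03, -5.15368831e+01, -2.70722312e+01,  6.77773263e-02,
        3.52890731e-02, -1.43170914e-04]), 'eef_pos': array([ 164.42706285, -576.33608737,  221.81586252]), 'tool_rot': array([ 7.98196311e-01, -6.02396738e-01, -6.45816120e-04, -6.33283572e-04]), 'contact_force': array([ 0.72132769, -0.9345869 ,  0.05710054]), 'moment': array([-0.00059708,  0.04580367, -0.0300637 ]), 'width': 87.73741711288855} 18.700000000000003
side {'fx': 517.3964423774074, 'fy': 517.3964423774074, 'cx': 320.17629934935167, 'cy': 202.35326230466336, 'distortion': array([-0.02951844,  0.        ,  0.        ,  0.        ,  0.        ]), 'rvec': array([ 0.36862851, -2.47520582,  1.5671667 ]), 'tvec': array([ 458.09030998,  115.89548792, 1032.0738428 ])}
top {'fx': 436.25574037890544, 'fy': 436.25574037890544, 'cx': 322.4416728401139, 'cy': 197.9006862284501, 'distortion': array([-0.0949346,  0.       ,  0.       ,  0.       ,  0.       ]), 'rvec': array([ 2.13108516, -2.09777378,  0.20015282]), 'tvec': array([  10.10845424,  491.60702979, 1128.73382284])}
```

View pics/side0.png

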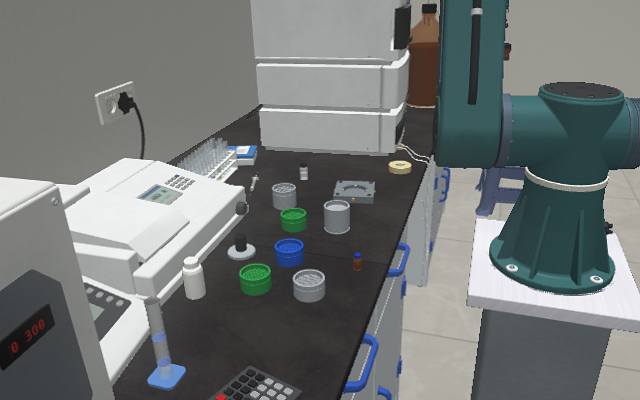

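View pics/top0.png

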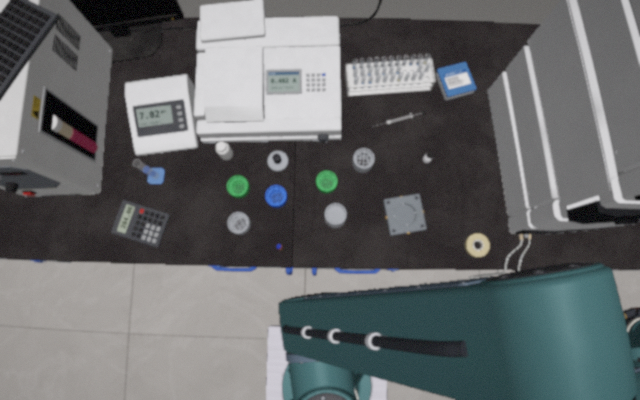

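```bash
cat > h.py <<'E'
import numpy as np, cv2
def cam(c):
    K=np.array([[c["fx"],0,c["cx"]],[0,c["fy"],c["cy"]],[0,0,1]]);return K,np.array(c["distortion"]),np.array(c["rvec"]),np.array(c["tvec"])
def proj(c,P):
    K,d,r,t=cam(c);return cv2.projectPoints(np.float64(P).reshape(-1,1,3),r,t,K,d)[0].reshape(-1,2)
def ray(c,uv):
    K,d,r,t=cam(c);R=cv2.Rodrigues(r)[0]
    n=cv2.undistortPoints(np.float64(uv).reshape(-1,1,2),K,d).reshape(-1,2)
    D=np.c_[n,np.ones(len(n))]@R; return -R.T@t,D
def atz(c,uv,z):
    o,D=ray(c,uv); return o+D*((z-o[2])/D[:,2])[:,None]
def crop(c,name,x0,x1,y0,y1,s):
    im=c["pixels"][y0:y1,x0:x1]; cv2.imwrite(name,cv2.resize(im,None,fx=s,fy=s,interpolation=cv2.INTER_CUBIC))
E
python3 - <<'E'
from plant import robot
from h import *
import pickle
cs={n:robot.camera(n) for n in("side","top")}; pickle.dump(cs,open("c0.pkl","wb"))
crop(cs["top"],"pics/t1.png",200,440,135,260,3.3)
crop(cs["side"],"pics/s1.png",170,420,150,310,3.2)
for n in cs: print(n,ray(cs[n],[[320,200]]))
z={'lid':((278,160),20),'coarse':((363,158),54),'fine':((238,223),40),'pan':((335,215),60),'holder':((405,214),18),'bottle':((223,150),74),'clear':((427,158),48),'amber':((279,246),34),'green1':((237,186),40),'green2':((326,181),40),'blue':((276,195),40)}
for k,(uv,h) in z.items(): print(k,atz(cs["top"],[uv],h).round(1))
E
```

```text
side (array([150.28858022, 979.10281499, 554.27965282]), array([[ 0.28954918, -0.86025252, -0.41969951]]))
top (array([ 261.45620753,    6.75349673, 1203.08550703]), array([[ 0.19049741,  0.01495172, -0.98160158]]))
lid [[604.2 145.3  20. ]]
coarse [[603.4 -91.4  54. ]]
fine [[420.5 244.9  40. ]]
pan [[443.4 -16.3  60. ]]
holder [[ 455.7 -210.1   18. ]]
bottle [[615.  290.2  74. ]]
clear [[ 608.3 -269.2   48. ]]
amber [[361.  132.3  34. ]]
green1 [[522.9 253.2  40. ]]
green2 [[540.4   9.   40. ]]
blue [[499.2 144.7  40. ]]
```

View pics/t1.png

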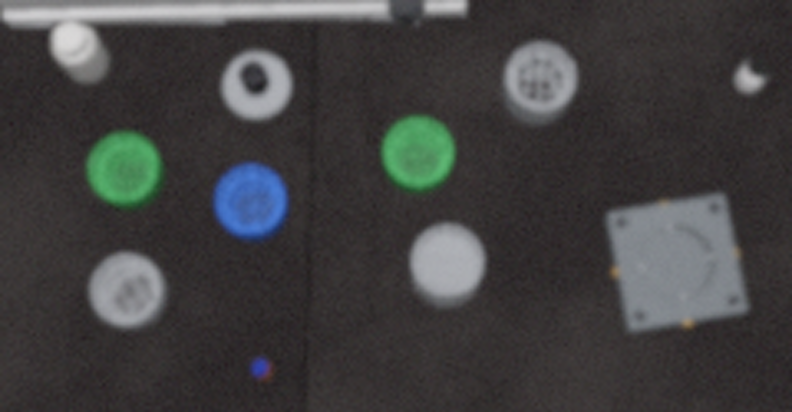

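View pics/s1.png

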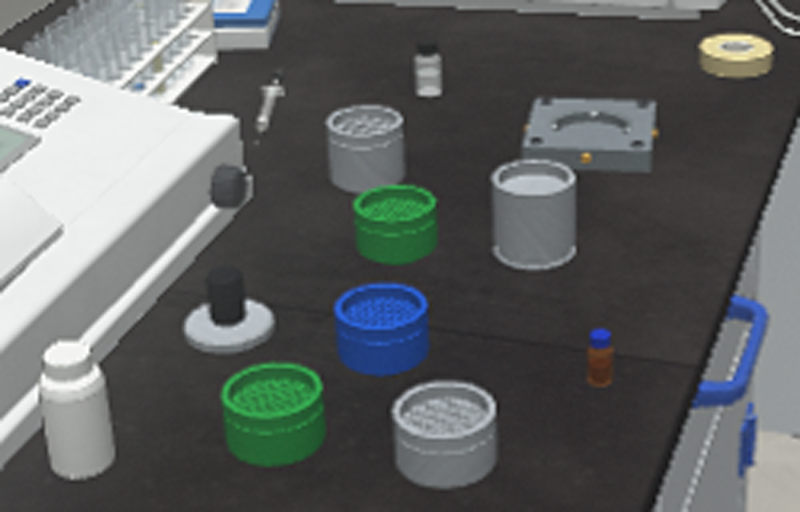

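```bash
cat >> h.py <<'E'
from scipy.optimize import minimize
a=np.linspace(0,2*np.pi,60,endpoint=False)
def circ(x,y,z,r): return np.c_[x+r*np.cos(a),y+r*np.sin(a),np.full(60,z)]
def cyl(secs):  # list of (z,r)
    return lambda p: np.vstack([circ(p[0],p[1],z,r) for z,r in secs])
def box(p):
    s=50;c,n=np.cos(p[2]),np.sin(p[2]);q=[(i*s,j*s) for i,j in((1,1),(1,-1),(-1,-1),(-1,1))]
    return np.array([(p[0]+c*u-n*v,p[1]+n*u+c*v,z) for u,v in q for z in(0,18)])
S=8
def obsmask(c,model,p0,thr,pad=14,hull=True,name=None):
    uv=proj(c,model(p0)); x0,y0=np.floor(uv.min(0)-pad).astype(int);x1,y1=np.ceil(uv.max(0)+pad).astype(int)
    x0=max(x0,0);y0=max(y0,0)
    im=c["pixels"][y0:y1,x0:x1].max(2)
    big=cv2.resize(im,None,fx=S,fy=S,interpolation=cv2.INTER_CUBIC)
    m=(big>thr).astype(np.uint8)
    n,l,st,_=cv2.connectedComponentsWithStats(m)
    ctr=((uv.mean(0)-[x0,y0])*S).astype(int)
    mod=np.zeros_like(m);cv2.fillConvexPoly(mod,cv2.convexHull(((uv-[x0,y0]+.5)*S).astype(np.int32)),1)
    k=1+np.argmax([((l==i)&(mod>0)).sum() for i in range(1,n)])
    m=(l==k).astype(np.uint8)
    if hull:
        cs=cv2.findContours(m,0,2)[0];h=cv2.convexHull(np.vstack(cs));cv2.fillConvexPoly(m,h,1)
    return m,(x0,y0)
def model_mask(c,P,org,shape):
    uv=(proj(c,P)-org+.5)*S
    m=np.zeros(shape,np.uint8);cv2.fillConvexPoly(m,cv2.convexHull(np.round(uv*16).astype(np.int32)),1,shift=4);return m
def fit(cams,model,p0,thr,hull=True,step=6):
    ob=[obsmask(c,model,p0,thr,hull=hull) for c in cams]
    f=lambda p:sum((model_mask(c,model(p),o,m.shape)!=m).sum()/m.sum() for c,(m,o) in zip(cams,ob))
    p0=np.array(p0,float);n=len(p0);st=np.array([step,step,.05])[:n]
    sim=np.vstack([p0]+[p0+np.eye(n)[i]*st for i in range(n)])
    r=minimize(f,p0,method="Nelder-Mead",options=dict(initial_simplex=sim,xatol=.02,fatol=1e-5))
    return r.x,r.fun
CY={'pan':[(0,29),(60,29)],'fine':[(0,23),(6,29),(40,29)],'coarse':[(0,23),(6,29),(54,29)],'lid':[(6,29),(14,29)]}
E
python3 - <<'E'
from h import *
import pickle
cs=pickle.load(open("c0.pkl","rb"))
g={'pan':(443,-16),'fine':(420,245),'coarse':(603,-91),'lid':(604,145)}
for k,p in g.items():
  for thr in (85,105):
    for cc in (["top"],["side"],["top","side"]):
        x,f=fit([cs[c] for c in cc],cyl(CY[k]),p,thr); print(k,thr,cc,x.round(1),round(f,3))
for thr in(75,90):
    for cc in (["top"],["side"],["top","side"]):
        x,f=fit([cs[c] for c in cc],box,(456,-210,0.15),thr); print('holder',thr,cc,x.round(3),round(f,3))
# box front edge
for uv in [(200,141),(340,138),(323,138)]: print([atz(cs["top"],[uv],z).round(0) for z in (0,60,120)])
E
```

```text
pan 85 ['top'] [448.8 -18.1] 0.078
pan 85 ['side'] [449.4 -23.3] 0.473
pan 85 ['top', 'side'] [448.7 -18.1] 0.579
pan 105 ['top'] [449.4 -16.7] 0.055
pan 105 ['side'] [449.6 -23. ] 0.026
pan 105 ['top', 'side'] [448.7 -17.4] 0.146
fine 85 ['top'] [424.3 247.9] 0.06
fine 85 ['side'] [424.9 242.6] 0.031
fine 85 ['top', 'side'] [424.4 246.7] 0.19
fine 105 ['top'] [424.  247.8] 0.065
fine 105 ['side'] [425.3 240.9] 0.094
fine 105 ['top', 'side'] [424.1 246.7] 0.234
coarse 85 ['top'] [607.2 -93.2] 0.054
coarse 85 ['side'] [563.5 -27.9] 0.418
coarse 85 ['top', 'side'] [606.6 -94. ] 0.549
coarse 105 ['top'] [607.2 -93.3] 0.154
coarse 105 ['side'] [589.6 -73.7] 0.338
coarse 105 ['top', 'side'] [605.2 -93.5] 0.536
lid 85 ['top'] [606.1 149.5] 0.127
lid 85 ['side'] [607.7 146.3] 0.032
lid 85 ['top', 'side'] [607.7 146.4] 0.164
lid 105 ['top'] [606.6 148.4] 0.055
lid 105 ['side'] [608.2 145.2] 0.09
lid 105 ['top', 'side'] [606.8 147.4] 0.163
holder 75 ['top'] [ 4.56520e+02 -2.09908e+02  1.69000e-01] 0.107
holder 75 ['side'] [ 4.57672e+02 -1.73239e+02 -8.30000e-02] 0.388
holder 75 ['top', 'side'] [ 4.56996e+02 -2.09930e+02  1.45000e-01] 0.543
holder 90 ['top'] [ 4.56970e+02 -2.10345e+02  1.76000e-01] 0.072
holder 90 ['side'] [ 4.58246e+02 -1.76894e+02 -4.50000e-02] 0.379
holder 90 ['top', 'side'] [ 4.57367e+02 -2.10245e+02  1.58000e-01] 0.498
[array([[665., 379.,   0.]]), array([[645., 360.,  60.]]), array([[625., 342., 120.]])]
[array([[679., -30.,   0.]]), array([[658., -28.,  60.]]), array([[637., -26., 120.]])]
[array([[678.,  20.,   0.]]), array([[657.,  19.,  60.]]), array([[636.,  18., 120.]])]
```

Run:
```python
from h import *
import pickle
cs=pickle.load(open("c0.pkl","rb"))
crop(cs["top"],"pics/t2.png",190,350,80,180,5)
crop(cs["side"],"pics/s2.png",90,260,150,280,4.6)
```

```text
(no output)
```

View pics/t2.png

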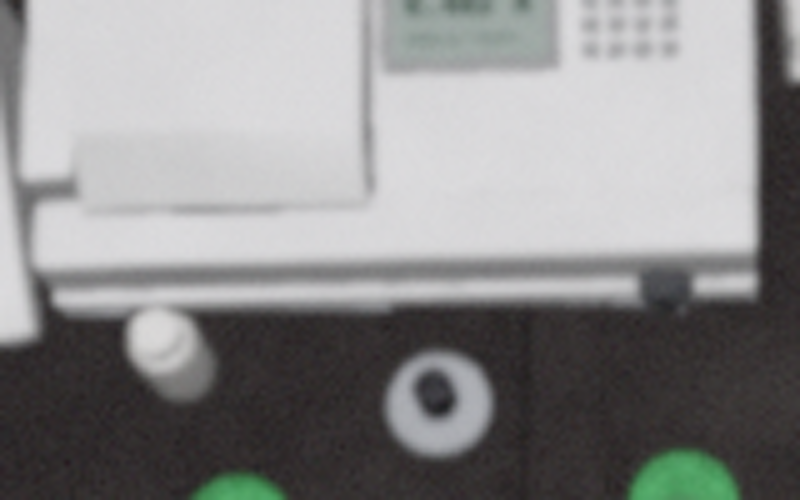

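View pics/s2.png

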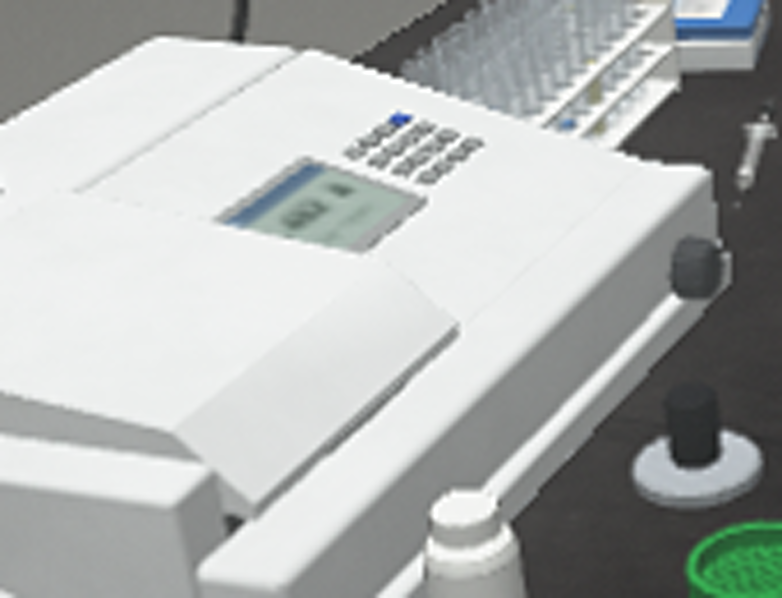

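Run:
```python
from h import *
import pickle
cs=pickle.load(open("c0.pkl","rb"))
def tri(a,b):
    o1,d1=ray(cs["top"],[a]);o2,d2=ray(cs["side"],[b]);d1=d1[0];d2=d2[0]
    s=np.linalg.lstsq(np.c_[d1,-d2],o2-o1,rcond=None)[0];return o1+d1*s[0],o2+d2*s[1]
print(tri((341.4,131),(244.3,187.4)))
print(tri((341.4,139.5),(248.7,205)))
print(tri((190+665/5,80+307/5),(90+690/4.6,150+297/4.6)))
print(tri((190+35/5,80+272/5),(90+200/4.6,150+577/4.6)))
```

```text
(array([674.08659854, -31.14630811,  71.5313404 ]), array([677.7531877 , -29.84671589,  72.82486383]))
(array([665.54165051, -32.86939905,  25.20163442]), array([671.09530372, -30.96694708,  27.04287685]))
(array([659.39311228,  19.17551274,  24.38334185]), array([668.25341804,  22.30670495,  27.40763287]))
(array([661.00922798, 367.26228087,  68.99331566]), array([687.57059434, 380.42817978,  82.53639133]))
```

carry_out:
  rows:
    - {"translation": [0, 0, 0], "spin": 1, "hand": 1}
    - {"translation": [0, 0, 0], "spin": 1, "hand": 1}
    - {"translation": [-1, -0.5, 0], "spin": 0, "hand": 1}
    - {"translation": [-1, -0.5, 0], "spin": 0, "hand": 1}
    - {"translation": [-1, -0.5, 0], "spin": 0, "hand": 1}
  force: 20

```text
clock: 0.7
eef_pos: [202.3, -501.0, 222.3]
tool_rot: [-0.706, 0.708, 0.0, 0.0]
contact_force: [1.4, -0.2, -0.5]
width: 87.7
```

carry_out:
  rows:
    - {"translation": [-0.96, -0.5, 0], "spin": 0, "hand": 1}
    - {"translation": [-0.96, -0.5, 0], "spin": 0, "hand": 1}
    - {"translation": [-0.96, -0.5, 0], "spin": 0, "hand": 1}
    - {"translation": [-0.96, -0.5, 0], "spin": 0, "hand": 1}
    - {"translation": [-0.96, -0.5, 0], "spin": 0, "hand": 1}

```text
clock: 1.2
eef_pos: [265.1, -381.0, 222.6]
tool_rot: [-0.707, 0.708, 0.0, 0.0]
contact_force: [-0.5, -0.6, -0.6]
width: 88.1
```

carry_out:
  rows:
    - {"translation": [-0.96, -0.5, 0], "spin": 0, "hand": 1}
    - {"translation": [-0.96, -0.5, 0], "spin": 0, "hand": 1}
    - {"translation": [-0.96, -0.5, 0], "spin": 0, "hand": 1}
    - {"translation": [-0.96, -0.5, 0], "spin": 0, "hand": 1}
    - {"translation": [-0.96, -0.5, 0], "spin": 0, "hand": 1}

```text
clock: 1.7
eef_pos: [327.8, -261.1, 222.7]
tool_rot: [-0.707, 0.708, 0.0, 0.0]
contact_force: [-0.1, -0.8, -0.6]
width: 87.8
```

carry_out:
  rows:
    - {"translation": [-0.96, -0.5, 0], "spin": 0, "hand": 1}
    - {"translation": [-0.96, -0.5, 0], "spin": 0, "hand": 1}
    - {"translation": [-0.96, -0.5, 0], "spin": 0, "hand": 1}
    - {"translation": [-0.96, -0.5, 0], "spin": 0, "hand": 1}
    - {"translation": [-0.96, -0.5, 0], "spin": 0, "hand": 1}

```text
clock: 2.2
eef_pos: [390.5, -141.2, 222.7]
tool_rot: [-0.707, 0.708, -0.0, 0.0]
contact_force: [0.2, -0.0, 0.8]
width: 88.2
```

carry_out:
  rows:
    - {"translation": [-0.96, -0.5, 0], "spin": 0, "hand": 1}
    - {"translation": [-0.96, -0.5, 0], "spin": 0, "hand": 1}
    - {"translation": [-0.96, -0.5, 0], "spin": 0, "hand": 1}
    - {"translation": [-0.96, -0.5, 0], "spin": 0, "hand": 1}
    - {"translation": [-0.96, -0.5, 0], "spin": 0, "hand": 1}

```text
clock: 2.7
eef_pos: [453.1, -21.3, 222.6]
tool_rot: [-0.707, 0.708, 0.0, 0.0]
contact_force: [1.0, -0.2, 0.8]
width: 87.7
```

carry_out:
  rows:
    - {"translation": [-0.09, 0.16, 1], "spin": 0, "hand": 1}
    - {"translation": [0, 0, 1], "spin": 0, "hand": 1}
    - {"translation": [0, 0, 1], "spin": 0, "hand": 1}
    - {"translation": [0, 0, 1], "spin": 0, "hand": 1}
    - {"translation": [0, 0, 0.9], "spin": 0, "hand": 1}

```text
clock: 3.2
eef_pos: [448.6, -20.0, 99.1]
tool_rot: [-0.707, 0.708, 0.0, -0.0]
contact_force: [-0.3, 0.5, -0.7]
width: 88.0
```

```bash
cat > look.py <<'E'
import sys,cv2,numpy as np
from plant import robot
from h import *
tag=sys.argv[1];P=[float(v) for v in sys.argv[2:5]]; w=float(sys.argv[5]) if len(sys.argv)>5 else 45
out=[]
for n in("side","top"):
    c=robot.camera(n);u=proj(c,P)[0].astype(int);x0,y0=max(u[0]-int(w),0),max(u[1]-int(w*1.2),0)
    im=c["pixels"][y0:y0+int(2.4*w),x0:x0+int(2*w)]
    out.append(cv2.resize(im,(390,468),interpolation=cv2.INTER_CUBIC))
    print(n,"origin",x0,y0,"scale",390/int(2*w))
cv2.imwrite(f"pics/{tag}.png",np.hstack(out)); o=robot.get_obs();print(o["clock"],o["eef_pos"].round(1),o["contact_force"].round(1),round(o["width"],1))
E
python3 look.py a1 449 -19 40
```

```text
side origin 291 158 scale 4.333333333333333
top origin 290 160 scale 4.333333333333333
3.3 [446.5 -19.6  97.9] [-0.5 -0.2  0. ] 87.7
```

View pics/a1.png

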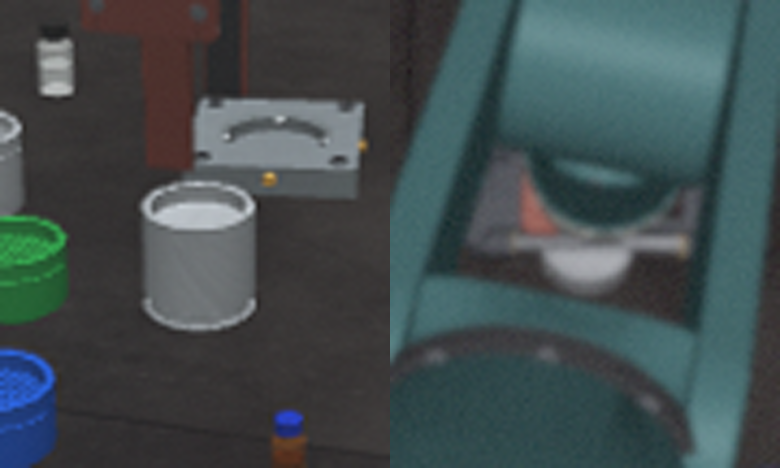

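Run:
```python
from h import *
import pickle
c=pickle.load(open("c0.pkl","rb"))["side"]
for P in [(447,-20+50,98),(447,-20-50,98),(447,-20,98),(449,-19,60)]: print(P,(proj(c,P)[0]-[291,158])*4.333)
```

```text
(447, 30, 98) [169.63312489 174.36426802]
(447, -70, 98) [224.83869676  97.61937537]
(447, -20, 98) [198.2804632  134.54027479]
(449, -19, 60) [194.92252406 202.62617338]
```

carry_out:
  rows:
    - {"translation": [0, 0, 1], "spin": 0, "hand": 1}
    - {"translation": [0, 0, 1], "spin": 0, "hand": 1}
    - {"translation": [0, 0, 1], "spin": 0, "hand": 1}
    - {"translation": [0, 0, 0.06], "spin": 0, "hand": 1}
    - {"translation": [0, 0, 0], "spin": 0, "hand": -1}
  force: 8

```text
clock: 3.8
eef_pos: [449.0, -20.1, 24.2]
tool_rot: [-0.707, 0.708, 0.0, -0.0]
contact_force: [0.1, -0.2, -0.4]
width: 82.7
```

carry_out:
  rows:
    - {"translation": [0, 0, 0], "spin": 0, "hand": -1}
    - {"translation": [0, 0, 0], "spin": 0, "hand": -1}
    - {"translation": [0, 0, 0], "spin": 0, "hand": -1}
    - {"translation": [0, 0, 0], "spin": 0, "hand": -1}
    - {"translation": [0, 0, 0], "spin": 0, "hand": -1}

```text
clock: 4.3
eef_pos: [449.7, -20.2, 24.6]
tool_rot: [-0.707, 0.708, -0.001, 0.001]
contact_force: [-0.5, 1.6, 8.3]
width: 59.3
```

```bash
python3 look.py a2 449 -19 40
```

```text
side origin 291 158 scale 4.333333333333333
top origin 290 160 scale 4.333333333333333
4.4 [449.7 -20.1  24.6] [-0.2  1.7  8.3] 59.8
```

View pics/a2.png

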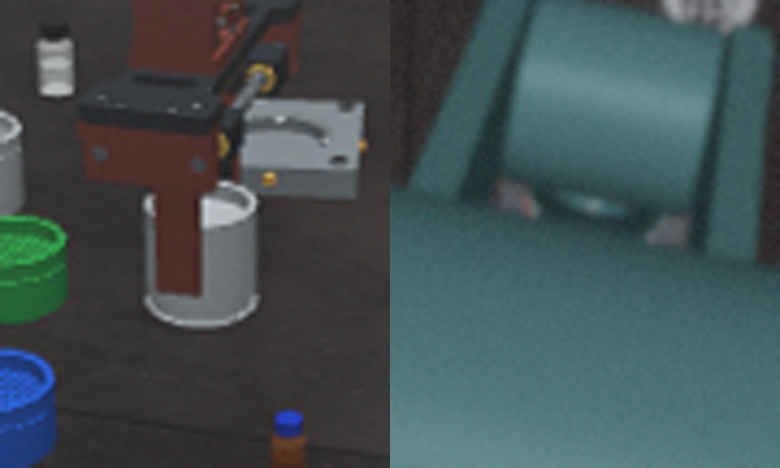

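carry_out:
  rows:
    - {"translation": [0, 0, 0], "spin": 0, "hand": 0.7}
    - {"translation": [0, 0, 0], "spin": 0, "hand": 0.7}
    - {"translation": [0, 0, 0], "spin": -0.25, "hand": 0.7}
    - {"translation": [0, 0, 0], "spin": -1, "hand": 0.7}
    - {"translation": [0, 0, 0], "spin": -1, "hand": 0.7}

```text
clock: 4.9
eef_pos: [448.7, -20.1, 23.6]
tool_rot: [0.81, -0.586, -0.0, 0.0]
contact_force: [-0.5, -0.3, 0.3]
width: 74.5
```

carry_out:
  rows:
    - {"translation": [0, 0, 0], "spin": -1, "hand": 0.7}
    - {"translation": [0, 0, 0], "spin": -1, "hand": 0.7}
    - {"translation": [0, 0, 0], "spin": -1, "hand": 0.7}
    - {"translation": [0, 0, 0], "spin": -1, "hand": 0.7}
    - {"translation": [0, 0, 0], "spin": -1, "hand": 0.7}

```text
clock: 5.4
eef_pos: [448.7, -20.1, 23.6]
tool_rot: [0.962, -0.274, -0.0, 0.0]
contact_force: [-0.0, -0.5, -0.5]
width: 74.6
```

carry_out:
  rows:
    - {"translation": [0, 0, 0], "spin": -1, "hand": 0.7}
    - {"translation": [0, 0, 0], "spin": -1, "hand": 0.7}
    - {"translation": [0, 0, 0], "spin": -1, "hand": 0.7}
    - {"translation": [0, 0, 0], "spin": -1, "hand": 0.7}
    - {"translation": [0, 0, 0], "spin": 0, "hand": 0.7}

```text
clock: 5.9
eef_pos: [448.6, -20.1, 23.6]
tool_rot: [1.0, -0.0, -0.0, -0.0]
contact_force: [-0.4, -0.6, 0.6]
width: 74.5
```

carry_out:
  rows:
    - {"translation": [0, 0, 0], "spin": 0, "hand": -1}
    - {"translation": [0, 0, 0], "spin": 0, "hand": -1}
    - {"translation": [0, 0, 0], "spin": 0, "hand": -1}
    - {"translation": [0, 0, 0], "spin": 0, "hand": -1}
    - {"translation": [0, 0, 0], "spin": 0, "hand": -1}
  force: 40

```text
clock: 6.4
eef_pos: [448.8, -20.1, 23.7]
tool_rot: [1.0, -0.001, -0.0, -0.0]
contact_force: [-0.4, -0.6, -0.4]
width: 57.8
```

carry_out:
  rows:
    - {"translation": [0, 0, -0.5], "spin": 0, "hand": -1}
    - {"translation": [0, 0, -1], "spin": 0, "hand": -1}
    - {"translation": [0, 0, -1], "spin": 0, "hand": -1}
    - {"translation": [0, 0, -1], "spin": 0, "hand": -1}
    - {"translation": [0, 0, -0.5], "spin": 0, "hand": -1}

```text
clock: 6.9
eef_pos: [449.6, -20.2, 125.5]
tool_rot: [1.0, -0.001, 0.001, 0.0]
contact_force: [0.9, -0.3, -1.6]
width: 57.4
```

Run:
```python
from plant import robot
from h import *
import pickle
c=robot.camera("side");pickle.dump(c,open("c1.pkl","wb"))
crop(c,"pics/s3.png",310,400,165,215,8)
o=robot.get_obs();print(o["eef_pos"].round(1),o["contact_force"].round(1),o["width"])
```

```text
[450.4 -20.4 126.5] [ 1.4  1.3 -0.1] 58.05619446957829
```

View pics/s3.png

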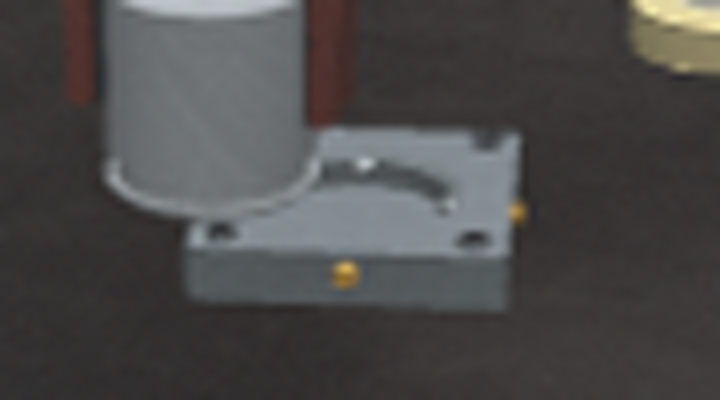

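Run:
```python
from h import *
import pickle
cs=pickle.load(open("c0.pkl","rb"))
crop(cs["side"],"pics/s4.png",325,385,170,210,12)
crop(cs["top"],"pics/t4.png",375,435,185,245,9)
```

```text
(no output)
```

View pics/s4.png

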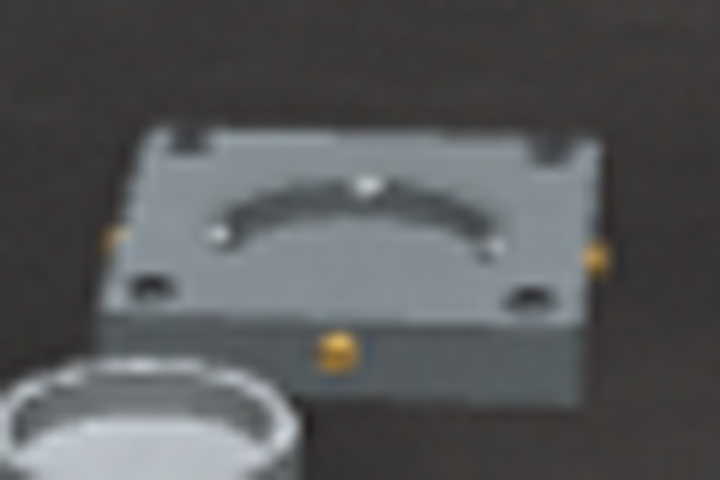

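View pics/t4.png

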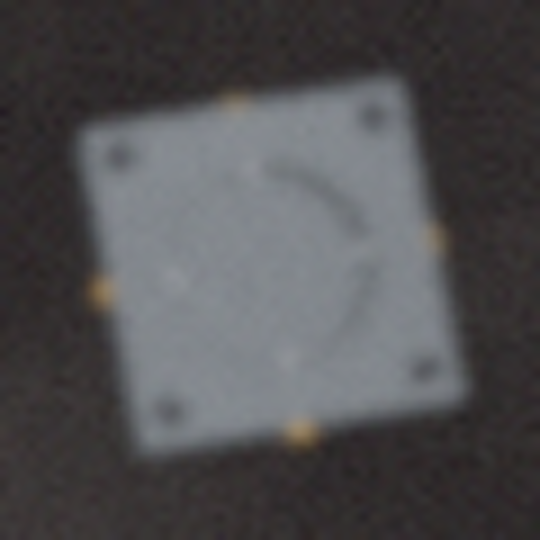

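Run:
```python
from h import *
import pickle
from scipy.optimize import least_squares
cs=pickle.load(open("c0.pkl","rb"))
top=(np.array([(78,130),(403,76),(468,397),(145,452)])+.5)/9-.5+[375,185]
sd=(np.array([(147,130),(601,142),(585,324),(104,314),(578,405)])+.5)/12-.5+[325,170]
def sq(p,k):
    s=50;c,n=np.cos(p[2]),np.sin(p[2]);q=[(s,s),(s,-s),(-s,-s),(-s,s)]
    return np.array([(p[0]+c*u-n*v,p[1]+n*u+c*v,18) for u,v in q])
# top corners order: px(78,130)= high x, high y ; (403,76) high x low y;(468,397) low x low y;(145,452)
r=least_squares(lambda p:(proj(cs["top"],sq(p,0))-top).ravel(),[456,-210,.15]);print("top",r.x,r.fun.round(2))
print("top corners world",atz(cs["top"],top,18).round(1).tolist())
W=atz(cs["side"],sd[:4],18);print("side corners world",W.round(1).tolist(),W.mean(0))
print(atz(cs["side"],sd[4:],0))
# ball positions in side: (219,234),(368,186),(490,246)
```

```text
top [ 4.56416942e+02 -2.10095483e+02  1.81798872e-01] [ 0.56  0.13 -0.44  0.29 -0.21 -0.2   0.08 -0.2 ]
top corners world [[496.9, -150.3, 18.0], [515.5, -251.5, 18.0], [415.7, -268.9, 18.0], [397.7, -169.7, 18.0]]
side corners world [[515.2, -250.9, 18.0], [415.7, -269.2, 18.0], [397.9, -173.3, 18.0], [496.0, -152.9, 18.0]] [ 456.20789624 -211.59996652   18.        ]
[[ 398.76838713 -171.80009762    0.        ]]
```

carry_out:
  rows:
    - {"translation": [0.02, 0.76, 0], "spin": 0, "hand": -1}
    - {"translation": [0.02, 0.76, 0], "spin": 0, "hand": -1}
    - {"translation": [0.02, 0.76, 0], "spin": 0, "hand": -1}
    - {"translation": [0.02, 0.76, 0], "spin": 0, "hand": -1}
    - {"translation": [0.02, 0.76, 0], "spin": 0, "hand": -1}

```text
clock: 7.45
eef_pos: [450.6, -115.6, 122.9]
tool_rot: [1.0, -0.001, -0.001, -0.0]
contact_force: [0.3, -0.2, -0.4]
width: 57.6
```

carry_out:
  rows:
    - {"translation": [0.02, 0.76, 0.5], "spin": 0, "hand": -1}
    - {"translation": [0.02, 0.76, 0.5], "spin": 0, "hand": -1}
    - {"translation": [0.02, 0.76, 0.5], "spin": 0, "hand": -1}
    - {"translation": [0.02, 0.76, 0.5], "spin": 0, "hand": -1}
    - {"translation": [0.02, 0.76, 0], "spin": 0, "hand": -1}

```text
clock: 7.95
eef_pos: [451.9, -209.9, 71.4]
tool_rot: [1.0, -0.001, -0.002, -0.001]
contact_force: [-0.1, -0.1, -0.7]
width: 57.6
```

carry_out:
  rows:
    - {"translation": [0, 0, 0], "spin": 0, "hand": -1}
    - {"translation": [0, 0, 0], "spin": 0, "hand": -1}
    - {"translation": [0, 0, 0], "spin": 0, "hand": -1}
    - {"translation": [0, 0, 0], "spin": 0, "hand": -1}
    - {"translation": [0, 0, 0], "spin": 0, "hand": -1}

```text
clock: 8.45
eef_pos: [453.6, -209.4, 73.8]
tool_rot: [1.0, -0.0, 0.0, -0.0]
contact_force: [0.9, 0.2, -0.2]
width: 57.8
```

carry_out:
  rows:
    - {"translation": [0.1, 0.06, 0.4], "spin": 0, "hand": -1}
    - {"translation": [0, 0, 0.4], "spin": 0, "hand": -1}
    - {"translation": [0, 0, 0], "spin": 0, "hand": -1}
    - {"translation": [0, 0, 0], "spin": 0, "hand": -1}
    - {"translation": [0, 0, 0], "spin": 0, "hand": -1}

```text
clock: 8.95
eef_pos: [456.0, -211.6, 53.5]
tool_rot: [1.0, -0.001, -0.0, -0.0]
contact_force: [-0.3, -0.6, -0.5]
width: 58.0
```

```bash
python3 look.py a3 456 -211 40 36
```

```text
side origin 318 137 scale 5.416666666666667
top origin 370 169 scale 5.416666666666667
9.05 [ 456.2 -211.7   53.8] [-0.9  0.5 -1.3] 57.6
```

View pics/a3.png

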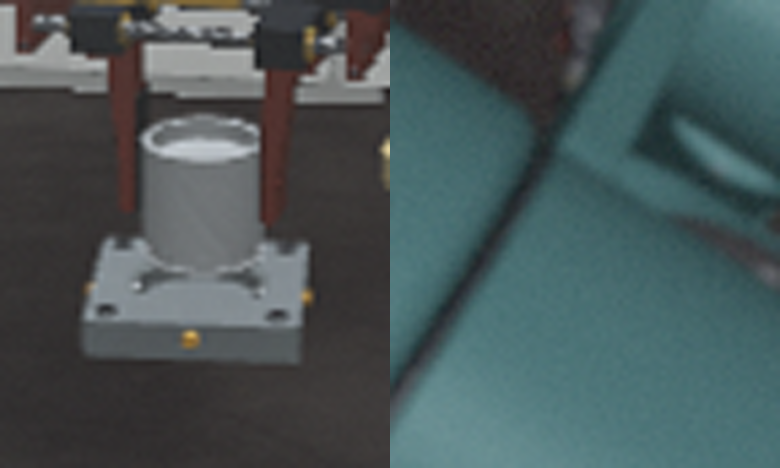

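carry_out:
  rows:
    - {"translation": [0, -0.02, 0.3], "spin": 0, "hand": -1}
    - {"translation": [0, 0, 0.2], "spin": 0, "hand": -1}
    - {"translation": [0, 0, 0.1], "spin": 0, "hand": -1}
    - {"translation": [0, 0, 0.04], "spin": 0, "hand": -1}
    - {"translation": [0, 0, 0], "spin": 0, "hand": -1}

```text
clock: 9.55
eef_pos: [456.4, -210.9, 37.5]
tool_rot: [1.0, -0.001, 0.0, -0.0]
contact_force: [2.0, 2.6, -2.1]
width: 57.4
```

carry_out:
  rows:
    - {"translation": [0, 0, 0.06], "spin": 0, "hand": -1}
    - {"translation": [0, 0, 0.06], "spin": 0, "hand": -1}
    - {"translation": [0, 0, 0.06], "spin": 0, "hand": -1}
    - {"translation": [0, 0, 0.06], "spin": 0, "hand": -1}
    - {"translation": [0, 0, 0], "spin": 0, "hand": -1}

```text
clock: 10.05
eef_pos: [456.3, -210.9, 31.2]
tool_rot: [1.0, -0.001, 0.0, -0.0]
contact_force: [4.6, 3.7, -5.7]
width: 57.8
```

carry_out:
  rows:
    - {"translation": [0, 0, 0.05], "spin": 0, "hand": -1}
    - {"translation": [0, 0, 0.05], "spin": 0, "hand": -1}
    - {"translation": [0, 0, 0], "spin": 0, "hand": -1}
    - {"translation": [0, 0, 0], "spin": 0, "hand": -1}
    - {"translation": [0, 0, 0], "spin": 0, "hand": -1}

```text
clock: 10.55
eef_pos: [456.5, -211.0, 29.7]
tool_rot: [1.0, -0.001, 0.0, -0.0]
contact_force: [1.9, 4.1, 7.5]
width: 57.7
```

carry_out:
  rows:
    - {"translation": [0, 0, 0.06], "spin": 0, "hand": -1}
    - {"translation": [0, 0, 0.06], "spin": 0, "hand": -1}
    - {"translation": [0, 0, 0], "spin": 0, "hand": -1}
    - {"translation": [0, 0, 0], "spin": 0, "hand": -1}
    - {"translation": [0, 0, 0], "spin": 0, "hand": -1}

```text
clock: 11.05
eef_pos: [456.5, -211.0, 29.2]
tool_rot: [1.0, -0.001, 0.001, 0.0]
contact_force: [-3.6, 9.1, 39.4]
width: 57.5
```

carry_out:
  rows:
    - {"translation": [0, -0.02, -0.14], "spin": 0, "hand": -1}
    - {"translation": [0, 0, 0], "spin": 0, "hand": -1}
    - {"translation": [0, 0, 0], "spin": 0, "hand": -1}
    - {"translation": [0, 0, 0], "spin": 0, "hand": 0.8}
    - {"translation": [0, 0, 0], "spin": 0, "hand": 0.8}

```text
clock: 11.55
eef_pos: [455.1, -210.6, 29.2]
tool_rot: [1.0, -0.001, -0.001, -0.0]
contact_force: [-1.2, 0.2, -0.4]
width: 70.6
```

carry_out:
  rows:
    - {"translation": [0, 0, 0], "spin": 0, "hand": 0.8}
    - {"translation": [0, 0, -0.5], "spin": 0, "hand": 0.8}
    - {"translation": [0, 0, -1], "spin": 0, "hand": 0.8}
    - {"translation": [0, 0, -1], "spin": 0, "hand": 0.8}
    - {"translation": [0, 0, -1], "spin": 0, "hand": 0.8}

```text
clock: 12.05
eef_pos: [455.7, -210.6, 118.7]
tool_rot: [1.0, -0.001, -0.0, -0.0]
contact_force: [-0.4, -0.3, 0.0]
width: 78.9
```

```bash
python3 look.py a4 456 -211 40 36
```

```text
side origin 318 137 scale 5.416666666666667
top origin 370 169 scale 5.416666666666667
12.15 [ 458.1 -212.   120.8] [-0.4 -0.9  0.3] 79.1
```

View pics/a4.png

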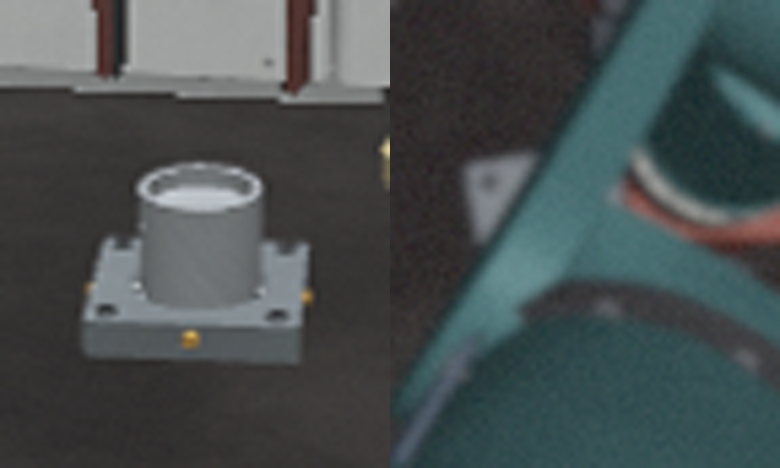

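carry_out:
  rows:
    - {"translation": [-0.07, -0.91, 0], "spin": 0, "hand": 1}
    - {"translation": [-0.07, -0.91, 0], "spin": 0, "hand": 1}
    - {"translation": [-0.07, -0.91, 0], "spin": 0, "hand": 1}
    - {"translation": [-0.07, -0.91, 0], "spin": 0, "hand": 1}
    - {"translation": [-0.07, -0.91, 0], "spin": 0, "hand": 1}

```text
clock: 12.65
eef_pos: [446.7, -95.9, 116.8]
tool_rot: [1.0, -0.001, -0.001, -0.0]
contact_force: [-0.1, -1.3, 0.6]
width: 87.6
```

carry_out:
  rows:
    - {"translation": [-0.07, -0.91, 0], "spin": 0, "hand": 1}
    - {"translation": [-0.07, -0.91, 0], "spin": 0, "hand": 1}
    - {"translation": [-0.07, -0.91, 0], "spin": 0, "hand": 1}
    - {"translation": [-0.07, -0.91, 0], "spin": 0, "hand": 1}
    - {"translation": [-0.07, -0.91, 0], "spin": 0, "hand": 1}

```text
clock: 13.15
eef_pos: [438.1, 17.7, 116.9]
tool_rot: [1.0, -0.001, -0.0, -0.0]
contact_force: [0.1, -1.3, -0.4]
width: 87.5
```

carry_out:
  rows:
    - {"translation": [-0.07, -0.91, 0], "spin": 0, "hand": 1}
    - {"translation": [-0.07, -0.91, 0], "spin": 0, "hand": 1}
    - {"translation": [-0.07, -0.91, 0], "spin": 0, "hand": 1}
    - {"translation": [-0.07, -0.91, 0], "spin": 0, "hand": 1}
    - {"translation": [-0.07, -0.91, 0], "spin": 0, "hand": 1}

```text
clock: 13.65
eef_pos: [429.5, 131.4, 116.8]
tool_rot: [1.0, -0.001, -0.001, 0.0]
contact_force: [0.9, -0.3, 0.1]
width: 88.1
```

carry_out:
  rows:
    - {"translation": [-0.07, -0.91, 0], "spin": 0, "hand": 1}
    - {"translation": [-0.07, -0.91, 0], "spin": 0, "hand": 1}
    - {"translation": [-0.07, -0.91, 0], "spin": 0, "hand": 1}
    - {"translation": [-0.07, -0.91, 0], "spin": 0, "hand": 1}
    - {"translation": [0, -0.6, 0], "spin": 0, "hand": 1}

```text
clock: 14.15
eef_pos: [422.7, 237.7, 116.8]
tool_rot: [1.0, -0.0, -0.0, 0.0]
contact_force: [0.3, -1.2, -0.4]
width: 87.8
```

carry_out:
  rows:
    - {"translation": [0.06, -0.3, 0.3], "spin": 0, "hand": 1}
    - {"translation": [0, 0, 1], "spin": 0, "hand": 1}
    - {"translation": [0, 0, 1], "spin": 0, "hand": 1}
    - {"translation": [0, 0, 0], "spin": 0, "hand": 1}
    - {"translation": [0, 0, 0], "spin": 0, "hand": 1}

```text
clock: 14.65
eef_pos: [424.5, 243.5, 59.3]
tool_rot: [1.0, -0.001, -0.001, 0.0]
contact_force: [-0.0, 0.5, 0.4]
width: 87.9
```

```bash
python3 look.py a5 424 245 40 45
```

```text
side origin 263 223 scale 4.333333333333333
top origin 193 167 scale 4.333333333333333
14.75 [425.7 244.1  60.4] [ 0.5 -0.3 -0.6] 87.8
```

View pics/a5.png

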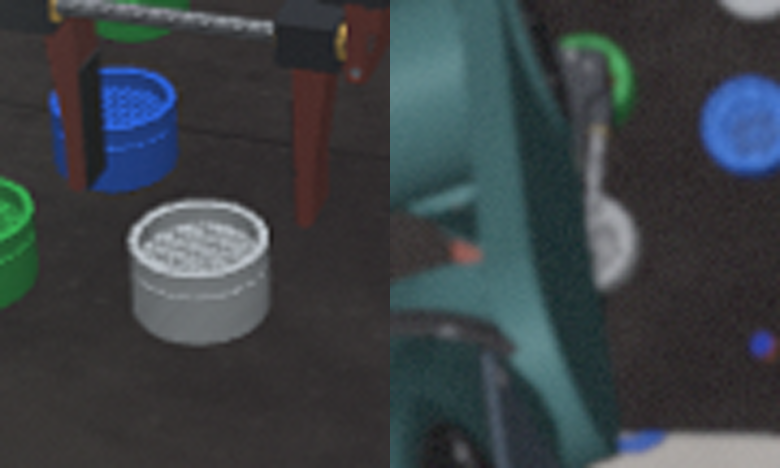

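carry_out:
  rows:
    - {"translation": [0, 0, 1], "spin": 0, "hand": 1}
    - {"translation": [0, 0, 1], "spin": 0, "hand": 1}
    - {"translation": [0, 0, 0], "spin": 0, "hand": 1}
    - {"translation": [0, 0, 0], "spin": 0, "hand": -1}
    - {"translation": [0, 0, 0], "spin": 0, "hand": -1}
  force: 8

```text
clock: 15.25
eef_pos: [426.1, 244.6, 11.1]
tool_rot: [1.0, -0.001, 0.001, -0.0]
contact_force: [0.4, 0.0, 0.1]
width: 75.4
```

carry_out:
  rows:
    - {"translation": [0, 0, 0], "spin": 0, "hand": -1}
    - {"translation": [0, 0, 0], "spin": 0, "hand": -1}
    - {"translation": [0, 0, 0], "spin": 0, "hand": -1}
    - {"translation": [0, 0, 0], "spin": 0, "hand": -1}
    - {"translation": [0, 0, 0], "spin": 0, "hand": 0.7}

```text
clock: 15.75
eef_pos: [425.4, 244.3, 10.2]
tool_rot: [1.0, -0.001, 0.0, -0.0]
contact_force: [0.1, 0.4, -0.6]
width: 64.3
```

carry_out:
  rows:
    - {"translation": [0, 0, 0], "spin": 0, "hand": 0.7}
    - {"translation": [0, 0, 0], "spin": 0.25, "hand": 0.7}
    - {"translation": [0, 0, 0], "spin": 1, "hand": 0.7}
    - {"translation": [0, 0, 0], "spin": 1, "hand": 0.7}
    - {"translation": [0, 0, 0], "spin": 1, "hand": 0.7}

```text
clock: 16.25
eef_pos: [424.9, 244.1, 9.6]
tool_rot: [0.974, -0.228, -0.0, 0.0]
contact_force: [0.1, 0.2, 0.6]
width: 74.9
```

carry_out:
  rows:
    - {"translation": [0, 0, 0], "spin": 1, "hand": 0.7}
    - {"translation": [0, 0, 0], "spin": 1, "hand": 0.7}
    - {"translation": [0, 0, 0], "spin": 1, "hand": 0.7}
    - {"translation": [0, 0, 0], "spin": 1, "hand": 0.7}
    - {"translation": [0, 0, 0], "spin": 1, "hand": 0.7}

```text
clock: 16.75
eef_pos: [424.9, 244.1, 9.6]
tool_rot: [0.837, -0.548, -0.0, 0.0]
contact_force: [-0.1, -0.0, -0.4]
width: 74.5
```

carry_out:
  rows:
    - {"translation": [0, 0, 0], "spin": 1, "hand": 0.7}
    - {"translation": [0, 0, 0], "spin": 1, "hand": 0.7}
    - {"translation": [0, 0, 0], "spin": 1, "hand": 0.7}
    - {"translation": [0, 0, 0], "spin": 0, "hand": 0.7}
    - {"translation": [0, 0, 0], "spin": 0, "hand": 0.7}

```text
clock: 17.25
eef_pos: [424.9, 244.1, 9.6]
tool_rot: [0.708, -0.706, -0.0, 0.0]
contact_force: [0.5, -0.1, 0.8]
width: 74.8
```

carry_out:
  rows:
    - {"translation": [0, 0, 0], "spin": 0, "hand": -1}
    - {"translation": [0, 0, 0], "spin": 0, "hand": -1}
    - {"translation": [0, 0, 0], "spin": 0, "hand": -1}
    - {"translation": [0, 0, 0], "spin": 0, "hand": -1}
    - {"translation": [0, 0, 0], "spin": 0, "hand": -1}
  force: 25

```text
clock: 17.75
eef_pos: [425.0, 244.2, 9.7]
tool_rot: [-0.707, 0.708, 0.0, 0.0]
contact_force: [0.4, 0.9, 0.4]
width: 58.2
```

carry_out:
  rows:
    - {"translation": [0, 0, -0.5], "spin": 0, "hand": -1}
    - {"translation": [0, 0, -1], "spin": 0, "hand": -1}
    - {"translation": [0, 0, -1], "spin": 0, "hand": -1}
    - {"translation": [0, 0, -1], "spin": 0, "hand": -1}
    - {"translation": [0.5, -0.06, -1], "spin": 0, "hand": -1}

```text
clock: 18.25
eef_pos: [426.3, 232.3, 123.2]
tool_rot: [-0.707, 0.707, 0.0, 0.0]
contact_force: [0.0, -0.1, -0.7]
width: 57.6
```

carry_out:
  rows:
    - {"translation": [0.91, -0.06, 0], "spin": 0, "hand": -1}
    - {"translation": [0.91, -0.06, 0], "spin": 0, "hand": -1}
    - {"translation": [0.91, -0.06, 0], "spin": 0, "hand": -1}
    - {"translation": [0.91, -0.06, 0], "spin": 0, "hand": -1}
    - {"translation": [0.91, -0.06, 0], "spin": 0, "hand": -1}

```text
clock: 18.75
eef_pos: [433.5, 117.0, 122.2]
tool_rot: [-0.707, 0.707, 0.0, -0.0]
contact_force: [0.3, -1.1, -1.4]
width: 58.2
```

carry_out:
  rows:
    - {"translation": [0.91, -0.06, 0], "spin": 0, "hand": -1}
    - {"translation": [0.91, -0.06, 0], "spin": 0, "hand": -1}
    - {"translation": [0.91, -0.06, 0], "spin": 0, "hand": -1}
    - {"translation": [0.91, -0.06, 0], "spin": 0, "hand": -1}
    - {"translation": [0.91, -0.06, 0], "spin": 0, "hand": -1}

```text
clock: 19.25
eef_pos: [440.8, 3.2, 122.1]
tool_rot: [-0.707, 0.708, 0.0, -0.0]
contact_force: [0.3, -0.7, -1.1]
width: 58.5
```

carry_out:
  rows:
    - {"translation": [0.91, -0.06, 0], "spin": 0, "hand": -1}
    - {"translation": [0.91, -0.06, 0], "spin": 0, "hand": -1}
    - {"translation": [0.91, -0.06, 0], "spin": 0, "hand": -1}
    - {"translation": [0.91, -0.06, 0], "spin": 0, "hand": -1}
    - {"translation": [0.91, -0.06, 0], "spin": 0, "hand": -1}

```text
clock: 19.75
eef_pos: [448.1, -110.5, 122.1]
tool_rot: [-0.707, 0.708, 0.0, -0.0]
contact_force: [0.7, 0.4, -0.7]
width: 58.4
```

carry_out:
  rows:
    - {"translation": [0.91, -0.06, 0], "spin": 0, "hand": -1}
    - {"translation": [0.91, -0.06, 0], "spin": 0, "hand": -1}
    - {"translation": [0.91, -0.06, 0], "spin": 0, "hand": -1}
    - {"translation": [0.4, -0.06, 0], "spin": 0, "hand": -1}
    - {"translation": [0, 0, 0], "spin": 0, "hand": -1}

```text
clock: 20.25
eef_pos: [454.7, -188.9, 122.1]
tool_rot: [-0.706, 0.708, -0.0, 0.0]
contact_force: [0.1, 0.5, -0.9]
width: 57.8
```

carry_out:
  rows:
    - {"translation": [0.88, -0.06, 0.4], "spin": 0, "hand": -1}
    - {"translation": [0, 0, 0.5], "spin": 0, "hand": -1}
    - {"translation": [0, 0, 0.3], "spin": 0, "hand": -1}
    - {"translation": [0, 0, 0], "spin": 0, "hand": -1}
    - {"translation": [0, 0, 0], "spin": 0, "hand": -1}

```text
clock: 20.75
eef_pos: [455.5, -208.9, 92.1]
tool_rot: [-0.707, 0.707, 0.001, -0.0]
contact_force: [0.2, -0.4, -0.6]
width: 57.8
```

```bash
python3 look.py a6 456 -211 50 36
```

```text
side origin 318 133 scale 5.416666666666667
top origin 371 168 scale 5.416666666666667
20.85 [ 456.  -209.4   92.6] [-0.1  0.8 -1.2] 58.0
```

View pics/a6.png

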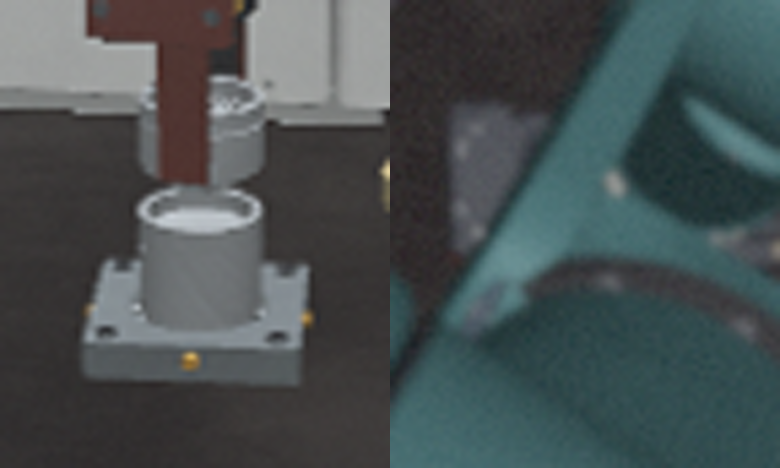

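carry_out:
  rows:
    - {"translation": [0.05, 0, 0.3], "spin": 0, "hand": -1}
    - {"translation": [0, 0, 0.25], "spin": 0, "hand": -1}
    - {"translation": [0, 0, 0.15], "spin": 0, "hand": -1}
    - {"translation": [0, 0, 0.1], "spin": 0, "hand": -1}
    - {"translation": [0, 0, 0], "spin": 0, "hand": -1}

```text
clock: 21.35
eef_pos: [455.5, -210.9, 71.6]
tool_rot: [-0.707, 0.708, 0.001, -0.0]
contact_force: [0.2, -0.0, -0.9]
width: 57.8
```

carry_out:
  rows:
    - {"translation": [0, 0, 0.03], "spin": 0, "hand": -1}
    - {"translation": [0, 0, 0.03], "spin": 0, "hand": -1}
    - {"translation": [0, 0, 0.03], "spin": 0, "hand": -1}
    - {"translation": [0, 0, 0], "spin": 0, "hand": -1}
    - {"translation": [0, 0, 0], "spin": 0, "hand": -1}

```text
clock: 21.85
eef_pos: [455.8, -211.1, 70.0]
tool_rot: [-0.707, 0.708, -0.0, 0.0]
contact_force: [0.3, -0.1, -0.8]
width: 58.3
```

carry_out:
  rows:
    - {"translation": [0, 0, 0.03], "spin": 0, "hand": -1}
    - {"translation": [0, 0, 0.02], "spin": 0, "hand": -1}
    - {"translation": [0, 0, 0], "spin": 0, "hand": -1}
    - {"translation": [0, 0, 0], "spin": 0, "hand": -1}
    - {"translation": [0, 0, 0], "spin": 0, "hand": -1}

```text
clock: 22.35
eef_pos: [456.0, -211.2, 69.6]
tool_rot: [-0.707, 0.708, -0.0, 0.0]
contact_force: [-1.8, 1.7, 10.5]
width: 58.0
```

carry_out:
  rows:
    - {"translation": [0, 0, -0.02], "spin": 0, "hand": -1}
    - {"translation": [0, 0, 0], "spin": 0, "hand": 0.8}
    - {"translation": [0, 0, 0], "spin": 0, "hand": 0.8}
    - {"translation": [0, 0, 0], "spin": 0, "hand": 0.8}
    - {"translation": [0, 0, 0], "spin": 0, "hand": 0.8}

```text
clock: 22.85
eef_pos: [455.8, -211.1, 69.0]
tool_rot: [-0.707, 0.708, 0.0, 0.0]
contact_force: [0.2, -0.4, -0.0]
width: 78.7
```

carry_out:
  rows:
    - {"translation": [0, 0, -0.5], "spin": 0, "hand": 0.8}
    - {"translation": [0, 0, -1], "spin": 0, "hand": 0.8}
    - {"translation": [0, 0, -1], "spin": 0, "hand": 0.8}
    - {"translation": [0, 0, 0], "spin": 0, "hand": 1}
    - {"translation": [0, 0, 0], "spin": 0, "hand": 1}

```text
clock: 23.35
eef_pos: [456.1, -211.3, 131.8]
tool_rot: [-0.707, 0.708, -0.0, 0.0]
contact_force: [-0.1, 0.0, 0.3]
width: 87.1
```

```bash
python3 look.py a7 456 -211 50 36
```

```text
side origin 318 133 scale 5.416666666666667
top origin 371 168 scale 5.416666666666667
23.45 [ 455.1 -210.7  130.7] [ 0.6 -0.  -0.4] 88.1
```

View pics/a7.png

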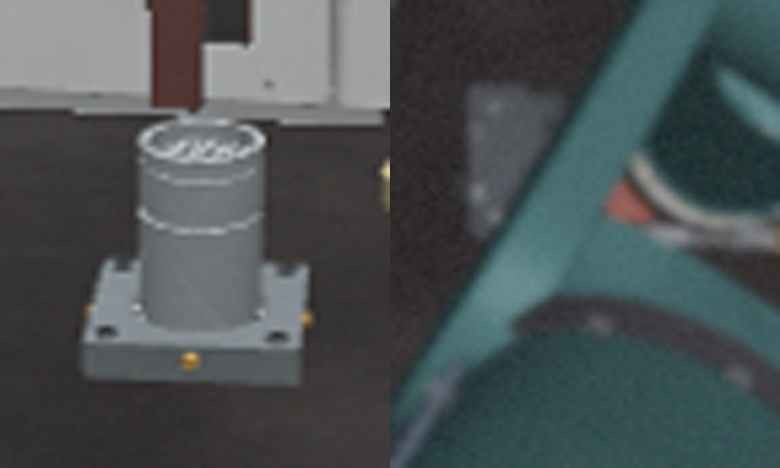

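carry_out:
  rows:
    - {"translation": [-0.66, -0.87, 0], "spin": 0, "hand": 1}
    - {"translation": [-0.66, -0.87, 0], "spin": 0, "hand": 1}
    - {"translation": [-0.66, -0.87, 0], "spin": 0, "hand": 1}
    - {"translation": [-0.66, -0.87, 0], "spin": 0, "hand": 1}
    - {"translation": [-0.66, -0.87, 0], "spin": 0, "hand": 1}

```text
clock: 23.95
eef_pos: [564.5, -127.8, 130.0]
tool_rot: [-0.707, 0.708, 0.001, -0.001]
contact_force: [-1.2, 0.3, -0.1]
width: 88.1
```

carry_out:
  rows:
    - {"translation": [-0.66, -0.87, 0], "spin": 0, "hand": 1}
    - {"translation": [-0.66, -0.87, 0], "spin": 0, "hand": 1}
    - {"translation": [0, 0, 0.8], "spin": 0, "hand": 1}
    - {"translation": [0, 0, 1], "spin": 0, "hand": 1}
    - {"translation": [0, 0, 0], "spin": 0, "hand": 1}

```text
clock: 24.45
eef_pos: [604.7, -94.6, 82.2]
tool_rot: [-0.707, 0.707, 0.004, -0.002]
contact_force: [-0.4, 0.8, -0.7]
width: 87.7
```

```bash
python3 look.py a8 606 -96 40 36
```

```text
side origin 247 149 scale 5.416666666666667
top origin 328 115 scale 5.416666666666667
24.55 [607.1 -95.6  85.4] [0.5 1.  1. ] 88.0
```

View pics/a8.png

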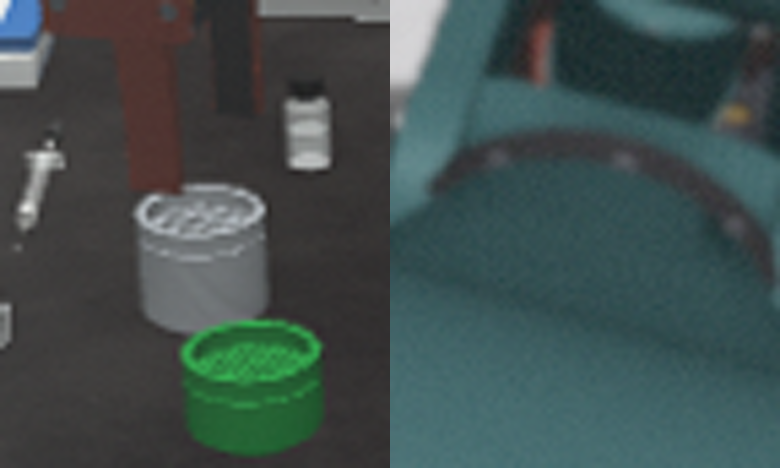

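carry_out:
  rows:
    - {"translation": [0, 0, 1], "spin": 0, "hand": 1}
    - {"translation": [0, 0, 1], "spin": 0, "hand": 1}
    - {"translation": [0, 0, 0.72], "spin": 0, "hand": 1}
    - {"translation": [0, 0, 0], "spin": 0, "hand": 1}
    - {"translation": [0, 0, 0], "spin": 0, "hand": -1}
  force: 8

```text
clock: 25.05
eef_pos: [608.7, -96.2, 19.5]
tool_rot: [-0.706, 0.708, -0.0, 0.0]
contact_force: [-0.4, -0.0, 1.0]
width: 83.0
```

carry_out:
  rows:
    - {"translation": [0, 0, 0], "spin": 0, "hand": -1}
    - {"translation": [0, 0, 0], "spin": 0, "hand": -1}
    - {"translation": [0, 0, 0], "spin": 0, "hand": -1}
    - {"translation": [0, 0, 0], "spin": 0, "hand": -1}
    - {"translation": [0, 0, 0], "spin": 0, "hand": 0.7}

```text
clock: 25.55
eef_pos: [608.6, -95.9, 19.2]
tool_rot: [-0.707, 0.708, -0.0, 0.0]
contact_force: [0.1, -0.8, -0.4]
width: 64.1
```

carry_out:
  rows:
    - {"translation": [0, 0, 0], "spin": 0, "hand": 0.7}
    - {"translation": [0, 0, 0], "spin": -0.25, "hand": 0.7}
    - {"translation": [0, 0, 0], "spin": -1, "hand": 0.7}
    - {"translation": [0, 0, 0], "spin": -1, "hand": 0.7}
    - {"translation": [0, 0, 0], "spin": -1, "hand": 0.7}

```text
clock: 26.05
eef_pos: [607.9, -95.8, 18.3]
tool_rot: [0.849, -0.528, -0.0, 0.0]
contact_force: [-1.0, 0.5, 0.6]
width: 74.6
```

carry_out:
  rows:
    - {"translation": [0, 0, 0], "spin": -1, "hand": 0.7}
    - {"translation": [0, 0, 0], "spin": -1, "hand": 0.7}
    - {"translation": [0, 0, 0], "spin": -1, "hand": 0.7}
    - {"translation": [0, 0, 0], "spin": -1, "hand": 0.7}
    - {"translation": [0, 0, 0], "spin": -1, "hand": 0.7}

```text
clock: 26.55
eef_pos: [607.9, -95.8, 18.3]
tool_rot: [0.979, -0.206, -0.0, -0.0]
contact_force: [0.4, 0.1, 0.1]
width: 74.9
```

carry_out:
  rows:
    - {"translation": [0, 0, 0], "spin": -1, "hand": 0.7}
    - {"translation": [0, 0, 0], "spin": -1, "hand": 0.7}
    - {"translation": [0, 0, 0], "spin": -1, "hand": 0.7}
    - {"translation": [0, 0, 0], "spin": 0, "hand": 0.7}
    - {"translation": [0, 0, 0], "spin": 0, "hand": 0.7}

```text
clock: 27.05
eef_pos: [608.1, -95.8, 18.5]
tool_rot: [1.0, -0.003, -0.0, -0.0]
contact_force: [-0.4, 0.1, 0.6]
width: 74.4
```

carry_out:
  rows:
    - {"translation": [0, 0, 0], "spin": 0, "hand": -1}
    - {"translation": [0, 0, 0], "spin": 0, "hand": -1}
    - {"translation": [0, 0, 0], "spin": 0, "hand": -1}
    - {"translation": [0, 0, 0], "spin": 0, "hand": -1}
    - {"translation": [0, 0, 0], "spin": 0, "hand": -1}
  force: 25

```text
clock: 27.55
eef_pos: [608.2, -95.8, 18.6]
tool_rot: [1.0, -0.001, -0.0, -0.0]
contact_force: [-0.2, -0.4, -0.7]
width: 57.9
```

carry_out:
  rows:
    - {"translation": [0, 0, -0.6], "spin": 0, "hand": -1}
    - {"translation": [0, 0, -1], "spin": 0, "hand": -1}
    - {"translation": [0, 0, -1], "spin": 0, "hand": -1}
    - {"translation": [0, 0, -1], "spin": 0, "hand": -1}
    - {"translation": [0, 0, -1], "spin": 0, "hand": -1}

```text
clock: 28.05
eef_pos: [608.3, -95.8, 135.8]
tool_rot: [1.0, -0.001, 0.0, 0.0]
contact_force: [0.6, 0.2, -1.1]
width: 58.3
```

carry_out:
  rows:
    - {"translation": [-0.4, 0.3, -0.6], "spin": 0, "hand": -1}
    - {"translation": [-0.8, 0.6, 0], "spin": 0, "hand": -1}
    - {"translation": [-0.8, 0.6, 0], "spin": 0, "hand": -1}
    - {"translation": [-0.8, 0.6, 0], "spin": 0, "hand": -1}
    - {"translation": [-0.8, 0.6, 0], "spin": 0, "hand": -1}

```text
clock: 28.55
eef_pos: [516.3, -163.9, 149.0]
tool_rot: [1.0, -0.001, -0.0, 0.0]
contact_force: [-0.0, -0.3, -1.2]
width: 58.3
```

carry_out:
  rows:
    - {"translation": [-0.8, 0.6, 0], "spin": 0, "hand": -1}
    - {"translation": [-0.8, 0.6, 0], "spin": 0, "hand": -1}
    - {"translation": [-0.7, 0.5, 0], "spin": 0, "hand": -1}
    - {"translation": [0, 0, 0], "spin": 0, "hand": -1}
    - {"translation": [0, 0, 0], "spin": 0, "hand": -1}

```text
clock: 29.05
eef_pos: [460.2, -205.9, 149.0]
tool_rot: [1.0, -0.002, 0.0, -0.0]
contact_force: [0.4, -0.3, -1.4]
width: 58.0
```

carry_out:
  rows:
    - {"translation": [-0.17, 0.2, 0.3], "spin": 0, "hand": -1}
    - {"translation": [0, 0, 0.3], "spin": 0, "hand": -1}
    - {"translation": [0, 0, 0.2], "spin": 0, "hand": -1}
    - {"translation": [0, 0, 0], "spin": 0, "hand": -1}
    - {"translation": [0, 0, 0], "spin": 0, "hand": -1}

```text
clock: 29.55
eef_pos: [456.3, -210.3, 128.2]
tool_rot: [1.0, -0.001, -0.0, -0.0]
contact_force: [-0.1, 0.3, -0.8]
width: 57.9
```

```bash
python3 look.py a9 456 -211 90 36
```

```text
side origin 318 119 scale 5.416666666666667
top origin 374 166 scale 5.416666666666667
29.65 [ 456.6 -210.6  128.7] [ 0.8 -0.3 -0.5] 57.9
```

View pics/a9.png

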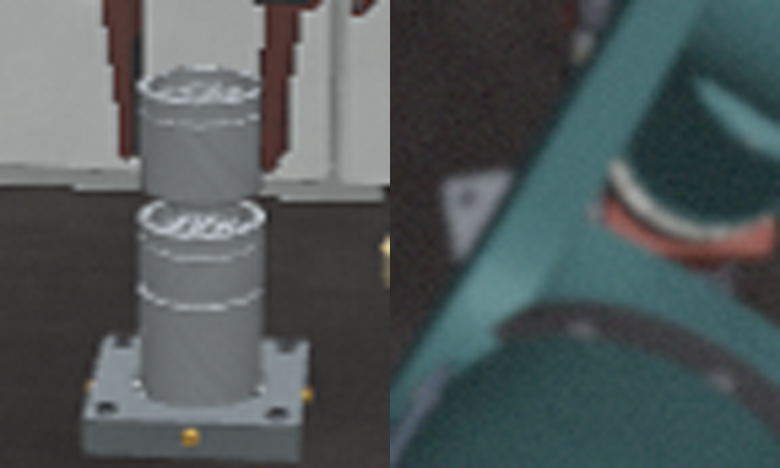

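carry_out:
  rows:
    - {"translation": [-0.02, 0.01, 0.25], "spin": 0, "hand": -1}
    - {"translation": [0, 0, 0.2], "spin": 0, "hand": -1}
    - {"translation": [0, 0, 0.1], "spin": 0, "hand": -1}
    - {"translation": [0, 0, 0.03], "spin": 0, "hand": -1}
    - {"translation": [0, 0, 0], "spin": 0, "hand": -1}

```text
clock: 30.15
eef_pos: [455.7, -210.8, 113.9]
tool_rot: [1.0, -0.001, -0.0, -0.0]
contact_force: [0.0, -0.1, -0.8]
width: 58.1
```

carry_out:
  rows:
    - {"translation": [0, 0, 0.03], "spin": 0, "hand": -1}
    - {"translation": [0, 0, 0.03], "spin": 0, "hand": -1}
    - {"translation": [0, 0, 0.02], "spin": 0, "hand": -1}
    - {"translation": [0, 0, 0], "spin": 0, "hand": -1}
    - {"translation": [0, 0, 0], "spin": 0, "hand": -1}

```text
clock: 30.65
eef_pos: [456.1, -211.0, 112.5]
tool_rot: [1.0, -0.001, 0.0, 0.0]
contact_force: [-0.4, -0.3, 4.1]
width: 58.1
```

Seated at the expected height (112.5 vs 112.6). A light press, then release.

carry_out:
  rows:
    - {"translation": [0, 0, 0.02], "spin": 0, "hand": -1}
    - {"translation": [0, 0, 0], "spin": 0, "hand": -1}
    - {"translation": [0, 0, 0], "spin": 0, "hand": -1}
    - {"translation": [0, 0, -0.02], "spin": 0, "hand": -1}
    - {"translation": [0, 0, 0], "spin": 0, "hand": 0.8}

```text
clock: 31.15
eef_pos: [455.9, -210.9, 112.2]
tool_rot: [1.0, -0.001, 0.0, 0.0]
contact_force: [0.2, 0.3, -0.2]
width: 62.9
```

carry_out:
  rows:
    - {"translation": [0, 0, 0], "spin": 0, "hand": 0.8}
    - {"translation": [0, 0, 0], "spin": 0, "hand": 0.8}
    - {"translation": [0, 0, 0], "spin": 0, "hand": 0.8}
    - {"translation": [0, 0, -0.6], "spin": 0, "hand": 0.8}
    - {"translation": [0, 0, -1], "spin": 0, "hand": 0.8}

```text
clock: 31.65
eef_pos: [454.5, -210.1, 151.1]
tool_rot: [1.0, -0.001, -0.002, -0.001]
contact_force: [0.2, -0.1, 0.5]
width: 79.3
```

carry_out:
  rows:
    - {"translation": [0, 0, -1], "spin": 0, "hand": 0.8}
    - {"translation": [0, 0, -1], "spin": 0, "hand": 0.8}
    - {"translation": [0, 0, 0], "spin": 0, "hand": 0.8}
    - {"translation": [0, 0, 0], "spin": 0, "hand": 0.8}
    - {"translation": [0, 0, 0], "spin": 0, "hand": 0.8}

```text
clock: 32.15
eef_pos: [455.0, -210.4, 201.0]
tool_rot: [1.0, -0.001, -0.001, -0.001]
contact_force: [-0.2, -0.1, 0.1]
width: 78.9
```

```bash
python3 look.py a10 456 -211 90 36
```

```text
side origin 318 119 scale 5.416666666666667
top origin 374 166 scale 5.416666666666667
32.25 [ 455.  -210.4  200.9] [ 0.1 -0.4  0.1] 79.1
```

View pics/a10.png

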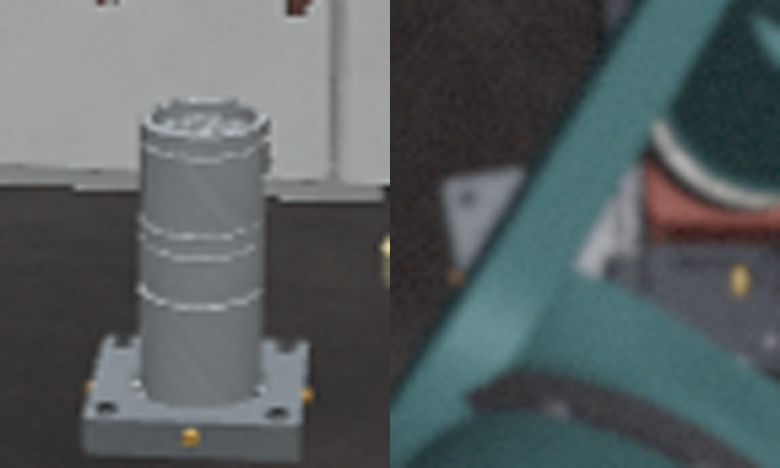

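carry_out:
  rows:
    - {"translation": [0, 0, 0], "spin": 1, "hand": 0.5}
    - {"translation": [0, 0, 0], "spin": 1, "hand": 0.5}
    - {"translation": [0, 0, 0], "spin": 1, "hand": 0.5}
    - {"translation": [0, 0, 0], "spin": 1, "hand": 0.5}
    - {"translation": [0, 0, 0], "spin": 1, "hand": 0.5}

```text
clock: 32.75
eef_pos: [455.2, -210.5, 201.1]
tool_rot: [0.938, -0.345, -0.001, -0.0]
contact_force: [-0.6, 0.1, 0.5]
width: 65.9
```

carry_out:
  rows:
    - {"translation": [0, 0, 0], "spin": 1, "hand": 0.5}
    - {"translation": [0, 0, 0], "spin": 1, "hand": 0.5}
    - {"translation": [0, 0, 0], "spin": 1, "hand": 0.5}
    - {"translation": [0, 0, 0], "spin": 1, "hand": 0.5}
    - {"translation": [0, 0, 0], "spin": 1, "hand": 0.5}

```text
clock: 33.25
eef_pos: [455.2, -210.6, 201.1]
tool_rot: [0.764, -0.646, -0.001, 0.0]
contact_force: [0.4, 0.4, -1.3]
width: 65.9
```

carry_out:
  rows:
    - {"translation": [0, 0, 0], "spin": 1, "hand": 0.5}
    - {"translation": [0, 0, 0], "spin": 0.25, "hand": 0.5}
    - {"translation": [-0.95, -0.4, 0], "spin": 0, "hand": 0.5}
    - {"translation": [-0.95, -0.4, 0], "spin": 0, "hand": 0.5}
    - {"translation": [-0.95, -0.4, 0], "spin": 0, "hand": 0.5}

```text
clock: 33.75
eef_pos: [485.6, -138.8, 201.1]
tool_rot: [-0.706, 0.708, 0.001, -0.0]
contact_force: [0.6, -0.2, 0.4]
width: 65.6
```

carry_out:
  rows:
    - {"translation": [-0.95, -0.4, 0], "spin": 0, "hand": 0.5}
    - {"translation": [-0.95, -0.4, 0], "spin": 0, "hand": 0.5}
    - {"translation": [-0.95, -0.4, 0], "spin": 0, "hand": 0.5}
    - {"translation": [-0.95, -0.4, 0], "spin": 0, "hand": 0.5}
    - {"translation": [-0.95, -0.4, 0], "spin": 0, "hand": 0.5}

```text
clock: 34.25
eef_pos: [535.8, -19.9, 201.1]
tool_rot: [-0.707, 0.708, 0.001, -0.001]
contact_force: [-1.2, -0.3, 0.7]
width: 66.1
```

carry_out:
  rows:
    - {"translation": [-0.95, -0.4, 0], "spin": 0, "hand": 0.5}
    - {"translation": [-0.95, -0.4, 0], "spin": 0, "hand": 0.5}
    - {"translation": [-0.95, -0.4, 0], "spin": 0, "hand": 0.5}
    - {"translation": [-0.95, -0.4, 0], "spin": 0, "hand": 0.5}
    - {"translation": [-0.95, -0.4, 0], "spin": 0, "hand": 0.5}

```text
clock: 34.75
eef_pos: [585.9, 98.7, 200.9]
tool_rot: [-0.707, 0.708, 0.001, -0.001]
contact_force: [-0.7, -0.6, 0.7]
width: 65.7
```

carry_out:
  rows:
    - {"translation": [-0.97, -0.43, 0], "spin": 0, "hand": 0.5}
    - {"translation": [-0.96, -0.42, 0.5], "spin": 0, "hand": 0.5}
    - {"translation": [0, 0, 1], "spin": 0, "hand": 0.5}
    - {"translation": [0, 0, 1], "spin": 0, "hand": 0.5}
    - {"translation": [0, 0, 1], "spin": 0, "hand": 0.5}

```text
clock: 35.25
eef_pos: [606.9, 146.2, 112.6]
tool_rot: [-0.707, 0.707, 0.001, -0.001]
contact_force: [0.3, 0.1, -0.5]
width: 65.9
```

carry_out:
  rows:
    - {"translation": [0, 0, 0.8], "spin": 0, "hand": 0.5}
    - {"translation": [0, 0, 0], "spin": 0, "hand": 0.5}
    - {"translation": [0, 0, 0], "spin": 0, "hand": 0.5}
    - {"translation": [0, 0, 0], "spin": 0, "hand": 0.5}
    - {"translation": [0, 0, 0], "spin": 0, "hand": 0.5}

```text
clock: 35.75
eef_pos: [608.6, 146.0, 95.9]
tool_rot: [-0.707, 0.708, -0.001, 0.001]
contact_force: [0.2, -0.2, 0.6]
width: 65.9
```

```bash
python3 look.py a11 607 147 40 36
```

```text
side origin 203 195 scale 5.416666666666667
top origin 240 113 scale 5.416666666666667
35.85 [608.3 146.   95.8] [ 0.9  0.3 -0.4] 66.0
```

View pics/a11.png

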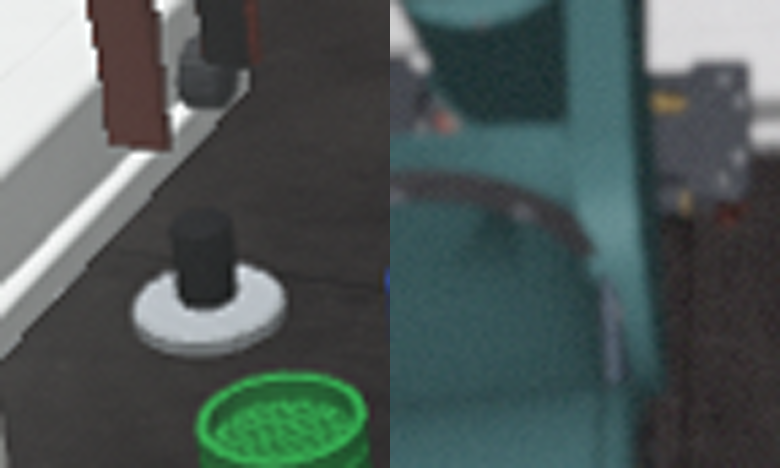

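Run:
```python
from h import *
import pickle
c=pickle.load(open("c0.pkl","rb"))["side"]
f=lambda P:((proj(c,P)-[203,195]+.5)*5.4167).round(1).tolist()
print("handle top pred at 607,147",f((607,147,48)),f((608.3,146,48)),"disc",f((608.3,146,14)))
print("fingers",f((608.3,146+39,96)),f((608.3,146-39,96)))
```

```text
handle top pred at 607,147 [[199.9, 220.4]] [[197.9, 218.7]] disc [[206.2, 296.4]]
fingers [[137.8, 151.9]] [[231.1, 61.7]]
```

carry_out:
  rows:
    - {"translation": [0, 0.03, 1], "spin": 0, "hand": 0.5}
    - {"translation": [0, 0, 1], "spin": 0, "hand": 0.5}
    - {"translation": [0, 0, 0.7], "spin": 0, "hand": 0.5}
    - {"translation": [0, 0, 0.3], "spin": 0, "hand": 0.5}
    - {"translation": [0, 0, 0], "spin": 0, "hand": 0.5}
  force: 8

```text
clock: 36.35
eef_pos: [606.3, 145.8, 19.2]
tool_rot: [-0.707, 0.708, 0.0, -0.001]
contact_force: [-0.9, -0.5, -0.6]
width: 66.1
```

carry_out:
  rows:
    - {"translation": [0, 0, 0], "spin": 0, "hand": 0.5}
    - {"translation": [0, 0, 0], "spin": 0, "hand": 0.5}
    - {"translation": [0, 0, 0], "spin": 0, "hand": -1}
    - {"translation": [0, 0, 0], "spin": 0, "hand": -1}
    - {"translation": [0, 0, 0], "spin": 0, "hand": -1}

```text
clock: 36.85
eef_pos: [607.1, 145.9, 20.1]
tool_rot: [-0.707, 0.708, -0.0, 0.0]
contact_force: [-0.2, -0.5, 1.0]
width: 45.3
```

carry_out:
  rows:
    - {"translation": [0, 0, 0], "spin": 0, "hand": -1}
    - {"translation": [0, 0, 0], "spin": 0, "hand": -1}
    - {"translation": [0, 0, 0], "spin": 0, "hand": -1}
    - {"translation": [0, 0, 0], "spin": 0, "hand": -1}
    - {"translation": [0, 0, 0], "spin": 0, "hand": -1}

```text
clock: 37.35
eef_pos: [606.8, 146.0, 19.7]
tool_rot: [-0.707, 0.708, 0.0, 0.0]
contact_force: [-0.8, 0.5, 0.4]
width: 23.6
```

carry_out:
  rows:
    - {"translation": [0, 0, 0], "spin": 0, "hand": -1}
    - {"translation": [0, 0, -0.4], "spin": 0, "hand": -1}
    - {"translation": [0, 0, -0.8], "spin": 0, "hand": -1}
    - {"translation": [0, 0, -1], "spin": 0, "hand": -1}
    - {"translation": [0, 0, -1], "spin": 0, "hand": -1}
  force: 25

```text
clock: 37.85
eef_pos: [606.5, 145.8, 100.8]
tool_rot: [-0.707, 0.708, 0.0, -0.0]
contact_force: [-0.1, 0.6, -0.6]
width: 23.7
```

carry_out:
  rows:
    - {"translation": [0, 0, -1], "spin": 0, "hand": -1}
    - {"translation": [0, 0, -1], "spin": 0, "hand": -1}
    - {"translation": [0, 0, -1], "spin": 0, "hand": -1}
    - {"translation": [0.4, 0.19, -1], "spin": 0, "hand": -1}
    - {"translation": [0.9, 0.38, 0], "spin": 0, "hand": -1}

```text
clock: 38.35
eef_pos: [595.5, 114.5, 204.3]
tool_rot: [0.707, -0.707, 0.002, -0.003]
contact_force: [0.2, 0.9, -0.2]
width: 23.4
```

carry_out:
  rows:
    - {"translation": [0.9, 0.38, 0], "spin": 0, "hand": -1}
    - {"translation": [0.9, 0.38, 0], "spin": 0, "hand": -1}
    - {"translation": [0.9, 0.38, 0], "spin": 0, "hand": -1}
    - {"translation": [0.9, 0.38, 0], "spin": 0, "hand": -1}
    - {"translation": [0.9, 0.38, 0], "spin": 0, "hand": -1}

```text
clock: 38.85
eef_pos: [544.2, 0.1, 200.3]
tool_rot: [-0.707, 0.708, -0.0, 0.0]
contact_force: [-0.1, -0.8, -0.8]
width: 23.3
```

carry_out:
  rows:
    - {"translation": [0.9, 0.38, 0], "spin": 0, "hand": -1}
    - {"translation": [0.9, 0.38, 0], "spin": 0, "hand": -1}
    - {"translation": [0.9, 0.38, 0], "spin": 0, "hand": -1}
    - {"translation": [0.9, 0.38, 0], "spin": 0, "hand": -1}
    - {"translation": [0.9, 0.38, 0], "spin": 0, "hand": -1}

```text
clock: 39.35
eef_pos: [496.6, -112.3, 200.3]
tool_rot: [-0.707, 0.708, -0.0, 0.0]
contact_force: [0.7, 0.1, -1.1]
width: 23.1
```

carry_out:
  rows:
    - {"translation": [0.9, 0.38, 0], "spin": 0, "hand": -1}
    - {"translation": [0.9, 0.38, 0], "spin": 0, "hand": -1}
    - {"translation": [0.9, 0.38, 0], "spin": 0, "hand": -1}
    - {"translation": [0.5, 0.2, 0], "spin": 0, "hand": -1}
    - {"translation": [0, 0, 0], "spin": 0, "hand": -1}

```text
clock: 39.85
eef_pos: [463.2, -192.6, 200.1]
tool_rot: [-0.706, 0.708, -0.0, 0.0]
contact_force: [0.6, 1.5, -1.1]
width: 23.4
```

carry_out:
  rows:
    - {"translation": [0.74, 0.29, 0.2], "spin": 0, "hand": -1}
    - {"translation": [0, 0, 0.3], "spin": 0, "hand": -1}
    - {"translation": [0, 0, 0.3], "spin": 0, "hand": -1}
    - {"translation": [0, 0, 0], "spin": 0, "hand": -1}
    - {"translation": [0, 0, 0], "spin": 0, "hand": -1}

```text
clock: 40.35
eef_pos: [456.4, -208.9, 179.3]
tool_rot: [-0.707, 0.707, 0.001, 0.0]
contact_force: [-0.3, -0.1, -1.0]
width: 23.6
```

carry_out:
  rows:
    - {"translation": [0, 0, 0], "spin": 0, "hand": -1}
    - {"translation": [0, 0, 0], "spin": 0, "hand": -1}
    - {"translation": [0, 0, 0], "spin": 0, "hand": -1}
    - {"translation": [0, 0, 0], "spin": 0, "hand": -1}
    - {"translation": [0, 0, 0], "spin": 0, "hand": -1}

```text
clock: 40.85
eef_pos: [456.4, -209.9, 179.8]
tool_rot: [-0.707, 0.708, -0.0, 0.0]
contact_force: [-0.4, 0.2, -0.4]
width: 23.5
```

Run:
```python
from plant import robot
from h import *
c=robot.camera("side"); crop(c,"pics/b1.png",325,385,112,160,12)
print(robot.get_obs()["eef_pos"])
```

```text
[ 456.36234137 -209.92469417  179.76148629]
```

View pics/b1.png

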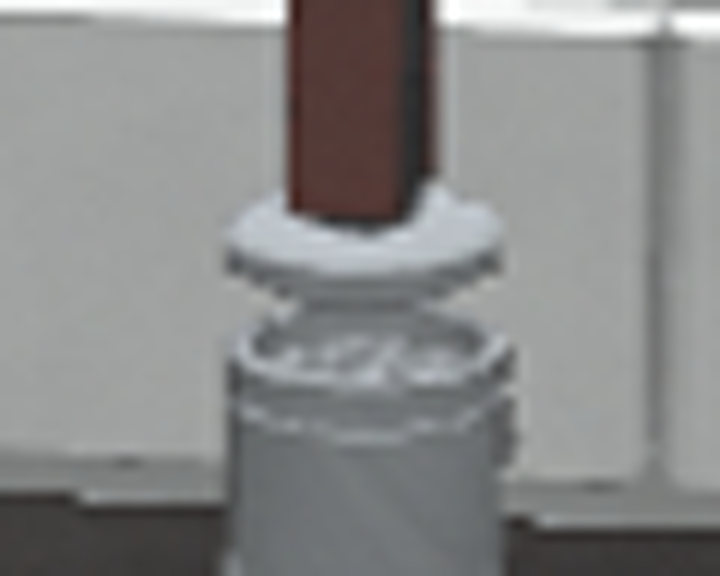

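Run:
```python
from h import *
import pickle
c=pickle.load(open("c0.pkl","rb"))["side"]
f=lambda P:((proj(c,P)-[325,112]+.5)*12).round(1).tolist()
for P in [(456,-211,148),(456,-211,120),(456.4,-210,174),(457.4,-210,174)]:
    q=proj(c,circ(*P,29));q=(q-[325,112]+.5)*12;print(P,f(P),q.min(0).round(),q.max(0).round())
```

```text
(456, -211, 148) [[360.6, 345.3]] [220. 302.] [501. 391.]
(456, -211, 120) [[360.4, 473.6]] [221. 428.] [500. 521.]
(456.4, -210, 174) [[357.7, 225.4]] [216. 184.] [500. 269.]
(457.4, -210, 174) [[353.0, 225.0]] [211. 184.] [495. 268.]
```

carry_out:
  rows:
    - {"translation": [0.03, 0.02, 0.25], "spin": 0, "hand": -1}
    - {"translation": [0, 0, 0.2], "spin": 0, "hand": -1}
    - {"translation": [0, 0, 0.1], "spin": 0, "hand": -1}
    - {"translation": [0, 0, 0.06], "spin": 0, "hand": -1}
    - {"translation": [0, 0, 0], "spin": 0, "hand": -1}

```text
clock: 41.4
eef_pos: [455.6, -210.5, 164.0]
tool_rot: [-0.707, 0.708, 0.0, -0.0]
contact_force: [-0.4, -0.5, -1.0]
width: 23.7
```

carry_out:
  rows:
    - {"translation": [0, 0, 0.02], "spin": 0, "hand": -1}
    - {"translation": [0, 0, 0.03], "spin": 0, "hand": -1}
    - {"translation": [0, 0, 0], "spin": 0, "hand": -1}
    - {"translation": [0, 0, 0], "spin": 0, "hand": -1}
    - {"translation": [0, 0, 0], "spin": 0, "hand": -1}

```text
clock: 41.9
eef_pos: [455.9, -210.7, 163.2]
tool_rot: [-0.707, 0.708, -0.0, 0.0]
contact_force: [-0.0, 0.7, -0.8]
width: 23.5
```

carry_out:
  rows:
    - {"translation": [0, 0, 0.03], "spin": 0, "hand": -1}
    - {"translation": [0, 0, 0.03], "spin": 0, "hand": -1}
    - {"translation": [0, 0, 0.02], "spin": 0, "hand": -1}
    - {"translation": [0, 0, 0], "spin": 0, "hand": -1}
    - {"translation": [0, 0, 0], "spin": 0, "hand": -1}

```text
clock: 42.4
eef_pos: [456.0, -210.7, 161.6]
tool_rot: [-0.707, 0.708, -0.0, 0.0]
contact_force: [-1.4, 1.1, 5.8]
width: 23.4
```

Seated (161.6 vs 161.7 expected, 5.8 N upward). Release and retreat.

carry_out:
  rows:
    - {"translation": [0, 0, -0.02], "spin": 0, "hand": -1}
    - {"translation": [0, 0, 0], "spin": 0, "hand": 0.2}
    - {"translation": [0, 0, 0], "spin": 0, "hand": 0.2}
    - {"translation": [0, 0, 0], "spin": 0, "hand": 0.2}
    - {"translation": [0, 0, 0], "spin": 0, "hand": 0.2}

```text
clock: 42.9
eef_pos: [455.8, -210.6, 161.5]
tool_rot: [-0.707, 0.708, 0.0, 0.0]
contact_force: [0.4, 0.8, 0.3]
width: 51.2
```

carry_out:
  rows:
    - {"translation": [0, 0, -0.4], "spin": 0, "hand": 0.2}
    - {"translation": [0, 0, -0.8], "spin": 0, "hand": 0.2}
    - {"translation": [0, 0, -1], "spin": 0, "hand": 0.2}
    - {"translation": [0, 0, -1], "spin": 0, "hand": 0.2}
    - {"translation": [0, 0, -1], "spin": 0, "hand": 0.2}

```text
clock: 43.4
eef_pos: [455.8, -210.6, 268.4]
tool_rot: [-0.707, 0.708, -0.0, 0.0]
contact_force: [-0.2, -0.7, -0.4]
width: 52.8
```

carry_out:
  rows:
    - {"translation": [-1, 0, 0], "spin": 0, "hand": 0.2}
    - {"translation": [-1, 0, 0], "spin": 0, "hand": 0.2}
    - {"translation": [-1, 0, 0], "spin": 0, "hand": 0.2}
    - {"translation": [-1, 0, 0], "spin": 0, "hand": 0.2}
    - {"translation": [-1, 0, 0], "spin": 0, "hand": 0.2}

```text
clock: 43.9
eef_pos: [456.0, -84.7, 267.5]
tool_rot: [-0.707, 0.708, -0.0, 0.0]
contact_force: [0.2, -0.4, -0.2]
width: 52.4
```

carry_out:
  rows:
    - {"translation": [-1, 0, 0], "spin": 0, "hand": 0.2}
    - {"translation": [-1, 0, 0], "spin": 0, "hand": 0.2}
    - {"translation": [-1, 0, 0], "spin": 0, "hand": 0.2}
    - {"translation": [-1, 0, 0], "spin": 0, "hand": 0.2}
    - {"translation": [-1, 0, 0], "spin": 0, "hand": 0.2}

```text
clock: 44.4
eef_pos: [456.1, 40.4, 267.5]
tool_rot: [-0.707, 0.708, -0.0, 0.0]
contact_force: [0.5, -0.1, 0.2]
width: 52.6
```

carry_out:
  rows:
    - {"translation": [-1, 0, 0], "spin": 0, "hand": 0.2}
    - {"translation": [-1, 0, 0], "spin": 0, "hand": 0.2}
    - {"translation": [0, 0, 0], "spin": 0, "hand": 0.2}
    - {"translation": [0, 0, 0], "spin": 0, "hand": 0.2}
    - {"translation": [0, 0, 0], "spin": 0, "hand": 0.2}

```text
clock: 44.9
eef_pos: [456.3, 88.6, 267.0]
tool_rot: [-0.706, 0.708, -0.0, -0.0]
contact_force: [-0.8, -0.0, 0.4]
width: 53.0
```

```bash
python3 look.py a12 456 -211 95 45
python3 - <<'E'
from plant import robot
import cv2
cv2.imwrite("pics/side9.png",robot.camera("side")["pixels"]);cv2.imwrite("pics/top9.png",robot.camera("top")["pixels"])
E
```

```text
side origin 309 106 scale 4.333333333333333
top origin 365 155 scale 4.333333333333333
45.0 [456.3  88.4 266.8] [-0.5  0.1 -0. ] 52.8
```

View pics/a12.png

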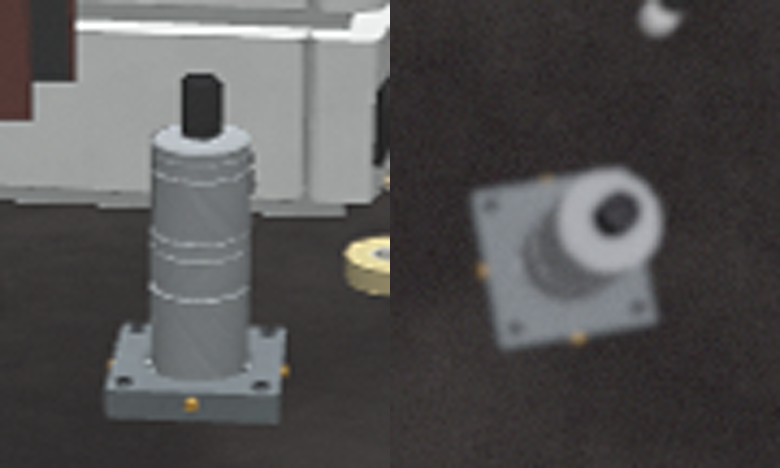

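View pics/side9.png

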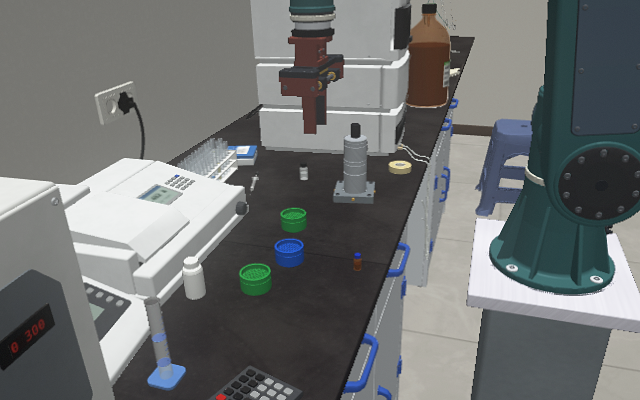

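View pics/top9.png

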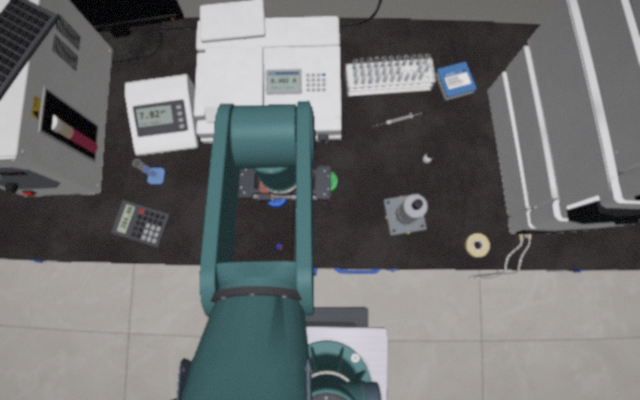

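Run:
```python
from plant import robot
from h import *
c=robot.camera("top");s=robot.camera("side")
L=cyl([(148,29),(156,29)])
print("lid", fit([c],L,(456,-211),120,hull=True)[0])
print("expected with top bias ~ +2.6..3.6 y")
# side: compare lid handle column against holder
print(proj(s,[(456,-211,190),(456,-211,148),(456,-211,66)]))
robot.finish_job()
```

```text
lid [ 421.4204699  -190.48493325]
expected with top bias ~ +2.6..3.6 y
[[354.57872609 123.87126405]
 [354.55096507 140.27728804]
 [354.49336903 171.05744743]]
the job is handed in; nothing more can be done
```

The sieve stack is built in the holder and handed in at about 45 s on the robot clock. No verdict came back.

**What I did:**
- **Pan:** I pressed it into the holder pocket. It clicked past the balls, and I pushed on to about 39 N. The height then matched the pocket floor to about 0.5 mm.
- **Sieves and lid:** I set the fine sieve, then the coarse sieve, then the lid. Each seated within about 0.2 mm of the height expected from the given dimensions. Each stopped against a light push (about 4 to 10 N) with little sideways force.
- **Centring:** I gripped the pan and both sieves in two crossed directions before lifting. I gripped the lid in one direction only, because the instrument beside it was close. I checked its other axis against the stack in the side picture before lowering it.

**Last checks:**
- The final side and top pictures show a straight, upright stack with all parts nested and the gripper well clear.
- The bottle and both vials stand where they were in the side picture. In the top picture the arm hides the bottle, so that view only confirms the vials.

**Checks that failed or disagreed:**
- The last numerical fit of the lid from the top camera failed. It gave (421, -190) mm against about (456, -211) mm. I put this down to the outline running into the grey parts beneath, because the fit contradicts the arm readings and both pictures. I handed the job in without rerunning it.
- The two cameras disagreed with each other by about 3 to 6 mm in y. I used the arm positions from the centred grips for the parts, and an average of the two cameras for the holder.

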